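Candle an egg: uncap the lamp, then show the egg over it turned a quarter turn

ROBOT

A 6-joint arm with a two-finger parallel gripper is mounted at the origin on the work surface. World frame = base frame: x ahead of the robot, y to its left, z up, the work surface at z = 0. Lengths are in m, angles in rad, forces in N, time in s.
With the tool pointing down it reaches from about 0.375 to 0.825 m from the base axis. Payload 5.5 kg.
Tool frame: the origin (TCP) lies midway between the tips of the shut fingers; the grasp point (between the pads) lies 19 mm behind it; z points along the fingers, x is the direction in which the jaws open and shut, and the axes are right-handed (so a half turn about z gives the same grasp; the last joint's range is limited). The gripper opens to 85 mm and grips with 20 to 120 N. Pads are 22 mm wide; open, the fingers measure 114 mm over their backs; the gripper's body (76 mm by 85 mm) begins 54 mm behind the grasp point. The pads swing forward as they close: fully open they stand 13 mm farther back than shut.
Start: joints at [1.296, 0.314, -0.047, 1.21, 0, 1.571], TCP at [0.163, 0.577, 0.204] pointing down, gripper open.
Joint ranges: [-2.67, 2.67], [-0.69, 1.73], [-1.03, 1.25], [-2.08, 2.16], [-1.42, 1.45], [-3.14, 3.14]. Speed limits (rad/s): [2.39, 2.39, 3.01, 3.14, 3.14, 3.14].

INTERFACE

Orientations are given as a 3x3 rotation matrix whose columns are the frame's x, y, z axes.
In Python, from bench import robot gives the robot as it stands.
- The arm moves only by the tool play_rows, never from a script. Its argument "targets" is a list that holds one entry, the list of rows, each a list of 7 numbers: the shift along the tool's x, y, z as a fraction of full scale, then the turn, a rotation vector about the tool's x, y, z as a fraction of full scale, then the opening, from 0 (shut) to 1 (fully open). In form: [[[dx, dy, dz, rx, ry, rz, claw], ...]]. A call has 1 to 8 rows; each row shifts and turns the pose as measured when the row begins, along the tool's axes as they then stand; what a row does not reach is not made up. Full scale, the value 1, is 0.5 m for a shift and 0.1 rad for a turn. A row lasts 1/10 s, in which the tool goes at most 50 mm and 8.59 degrees, less where a joint would pass 70% of its speed; a pose out of reach is approached as far as the arm can. A call with a number of a shift or a turn outside -1 to 1 is refused whole. A call with a gripper value outside its range is refused whole. The fingers move at their own pace and stop on an object; the grip force is fixed at half the most. Time passes only in rows, so rows that do not move let the fingers close. It gives the time, the measured TCP pose, the force and the opening at its end, in the units of the state.
- robot.sense(): the state, without advancing time (a new reading comes with each control period).
- robot.read_camera(name): name is "scene" or "top"; returns a dict with "color" (384x512x3 uint8, red, green, blue), "z_map" (384x512 float32, m along the optical axis (not along the pixel's ray), 0 where there is no reading), "fx", "fy", "cx", "cy" (pixels), "D" ([k1, k2, p1, p2, k3] as OpenCV has them; the pictures are not rectified), "R" (3x3) and "t" (3): a world point X has camera coordinates R X + t. Camera axes: x right, y down, z forward; pixel columns grow to the right and rows downward; lengths in m; the calibration is good to about 2 mm. A picture is of the moment at which its call begins.
- robot.job_done(): hands the job in, once; it reports no verdict.
The state is a dict: "time_s": time; "q": joint angles; "joint_vel": joint speeds; "effort": joint torques, N m; "position": TCP position; "ee_rot": TCP orientation; "force": force on the tool from outside, world axes, zero at the start; "moment": the same for the moment, N m; "gripper_width": finger opening in m.
Only numpy, scipy, OpenCV 4.12 (cv2) and the standard library are available. Lean on these libraries where they do the work, as an engineer would, in place of code of your own. Each camera call takes 0.05 s, during which the arm holds its last target.

TASK

Lift the black dust cap with the red knob off the lamp of the egg candler, set it flat in the red cap cup and let go of it. Then lift the glass dish by its blue handle with the egg loose in it and carry it, level and smoothly so that the egg stays in the middle, to just over the uncovered lamp (centred, a few centimetres above it), turned a quarter turn, either way round, so that the handle lies squarely across the candler instead of along it. Finish while holding the dish there, still and level, touching nothing else, and leave everything else on the table where it is.

Things in the scene. Friction and masses are not known exactly. Their poses are not given: they have to be found in the camera images.
- candler: white egg candler fixed to the table (it starts in different places and yaws), a low box 150 mm (its x) by 320 mm (its y, the long axis) by 30 mm tall; origin under its middle. Lamp at its -y end, dish cradle at its +y end, 170 mm apart.
- lamp (a point): centre of the top face of the lamp, a round aluminium turret with a yellow glass, 48 mm across, 22 mm tall on the candler's top, so its top face is 52 mm above the table. Axes as the candler's.
- cradle (a point): centre of the dish cradle on the candler's top (30 mm above the table): a black ring of 56 mm inside diameter and 5 mm height in which the dish's foot (48 mm across) stands loosely. Axes as the candler's.
- cap_knob (a point): grip point on the loose dust cap (60 g): on the axis of its red upright round knob (22 mm diameter, 40 mm tall), 14 mm below the knob's top and 26 mm above the cap's flat black top plate. The cap is 61 mm across; its 14 mm skirt fits over the lamp with 2.5 mm of play all round and just lifts straight up. This point lies 45 mm above the skirt's lower edge; z is the cap's axis. At the start the skirt's lower edge is 8 mm above the candler's top.
- cap: the same dust cap; origin at the centre of its lower edge, 45 mm under the grip point.
- cup_floor (a point): centre of the inner floor (4 mm above the table) of the fixed red cap cup, a round cup of 72 mm inside and 82 mm outside diameter whose rim stands 14 mm above the table. The cap belongs in it skirt down, flat on the floor; the grip point is then 45 mm above this point.
- dish_handle (a point): middle of the dish's handle grip, a blue bar 14 mm wide (along x), 60 mm long (along y), 18 mm tall, whose centre is 92 mm above the dish's underside, directly over the dish's middle, carried by a 134 mm long steel bail along y. z is the dish's axis (up when level), y runs along the handle. At the start y lies about along the candler's long axis. Below the grip bar is 37 mm of free space down to the egg.
- egg_dish: the loose shallow glass dish with blue rim, 122 mm across, about 180 g (varies), sloping inwards at 14 degrees to a small flat of 16 mm; origin at the centre of its underside, 92 mm under the handle point. Axes as the handle's.
- dish_middle (a point): point of the dish where the egg's centre is when it lies in the middle, 28 mm above the dish's underside, 64 mm under the handle point. The egg's centre must never be more than 20 mm from here.
- egg_center (a point): centre of the loose round egg, a hard cream ball of 36 mm diameter, 35 g, free to roll in the dish.
- petri_stack: stack of three closed glass dishes, 90 mm across, 48 mm tall (origin under its middle). Bystander: leave it alone.
- petri_dish: single closed glass dish, 90 mm across, 16 mm tall (origin under its middle). Bystander.
- jar: clear jar with a white lid, 70 mm across, 100 mm tall (origin under its middle). Bystander.
- brush: green-handled brush lying on the table, 200 mm long. Bystander.
- bowl: white ceramic bowl, 130 mm across, 45 mm tall (origin under its middle). Bystander.
- spoon: metal spoon lying on the table, 170 mm long. Bystander.
There are look-alikes about, which are no part of the job. Of the things shaped like the part that bears cup_floor, the red one is meant.

How it is judged:
On the way, in this order (a step that is already met when the one before it is completed fails the run):
1. the dust cap is off the lamp, flat in the cap cup and released (horizontal distance between cap and cup_floor below 0.007 m and z of cap_knob in the frame of cup_floor below 0.049 m and angle between cap_knob's own z axis and vertical below 0.1 rad and contact force between cap and the fingers below 0.05 N and linear speed of cap below 0.03 m/s), for 0.2 s.
2. the dish is lifted off its cradle by the handle with the egg in it (z of egg_dish in the frame of cradle above 0.02 m and contact force between egg_dish and the fingers above 0.5 N and contact force between egg_dish and candler below 0.05 N and distance between egg_center and dish_middle below 0.02 m), for 0.2 s.
At the end, for the whole second after the job is handed in: Cap flat in the cup, within 7 mm of centre, released. Dish held by the gripper, touching nothing else, at rest: within 20 mm of the lamp axis, underside 12-90 mm above it, handle within 0.16 rad of square across the candler, level within 0.1 rad, egg within 12 mm of its middle (all of step 1 and horizontal distance between egg_dish and lamp below 0.02 m and z of egg_dish in the frame of lamp between 0.012 and 0.09 m and angle between the y axis of dish_handle and the x axis of lamp, either way round below 0.16 rad and angle between dish_handle's own z axis and vertical below 0.1 rad and distance between egg_center and dish_middle below 0.012 m and contact force between egg_dish and the fingers above 0.5 N and contact force between egg_dish and candler below 0.05 N and contact force between cap and egg_dish below 0.05 N and linear speed of egg_dish below 0.02 m/s and angular speed of egg_dish below 0.15 rad/s); the arm keeps its last pose, push and grip.
It fails at once if the egg strays more than 20 mm from the middle of the dish (distance between egg_center and dish_middle above 0.02 m).
It fails at once if the dish is tipped more than 0.25 rad (angle between dish_handle's own z axis and vertical above 0.25 rad).
It fails at once if a bystander is moved more than 20 mm (distance of any of petri_stack, petri_dish, jar, brush, bowl, spoon from where it was at the start of the episode above 0.02 m).
It also fails if it takes over 72 s, if anything falls off the work surface, if the arm or the gripper's body presses on something with over 40 N, if the wrist force passes 120 N, or if a joint passes its speed limit or range.

## Working session

There is one attempt and no reset: what is moved stays moved. The work goes in short steps, Python scripts to look and compute and a tool call to move; the robot and the scene stay as the last step left them, time stands still between calls to the robot, and variables do not carry over. Pictures are saved under pics/ and viewed, and the job is handed in when it is done.

Besides the shell and the picture viewer there is one more tool, called after "Request:" by a JSON object that holds its "name" and its "arguments". play_rows: Moves the arm, as the interface text tells. Its arguments: {"type":"object","properties":{"targets":{"type":"array"}},"required":["targets"]}

```bash
ls; mkdir -p pics; cat > h.py <<'E'
import numpy as np, cv2
from bench import robot
def cam(n):
    c=robot.read_camera(n); return c
def save(c,name): cv2.imwrite('pics/'+name,c['color'][:,:,::-1])
def K(c): return np.array([[c['fx'],0,c['cx']],[0,c['fy'],c['cy']],[0,0,1.]])
def ray(c,u,v):
    p=cv2.undistortPoints(np.array([[[u,v]]],float),K(c),np.array(c['D'],float))[0,0]
    return np.array([p[0],p[1],1.])
def pz(c,u,v,h): # intersect with plane z=h
    R=np.array(c['R']);t=np.array(c['t']);o=-R.T@t;d=R.T@ray(c,u,v)
    return o+d*(h-o[2])/d[2]
def pd(c,u,v):
    z=c['z_map'][int(round(v)),int(round(u))]
    return np.array(c['R']).T@(ray(c,u,v)*z-np.array(c['t']))
def proj(c,X):
    R=np.array(c['R']);t=np.array(c['t'])
    return cv2.projectPoints(np.atleast_2d(np.array(X,float)),cv2.Rodrigues(R)[0],t,K(c),np.array(c['D'],float))[0][:,0]
def cloud(c):
    h,w=c['z_map'].shape
    u,v=np.meshgrid(np.arange(w),np.arange(h))
    p=cv2.undistortPoints(np.stack([u,v],-1).reshape(-1,1,2).astype(float),K(c),np.array(c['D'],float))[:,0]
    z=c['z_map'].reshape(-1)
    P=np.c_[p*z[:,None],z]
    return ((P-np.array(c['t']))@np.array(c['R'])).reshape(h,w,3)
E
python3 - <<'E'
from h import *
s=robot.sense(); print(s['time_s'],s['position'],s['ee_rot'],s['gripper_width'])
for n in('scene','top'):
    c=cam(n); save(c,n+'0.png'); print(n,-np.array(c['R']).T@c['t'],c['fx'],c['D'])
E
```

```text
pics
0.0 [0.16264636 0.57689558 0.2029667 ] [[ 2.71280546e-01  9.62500233e-01 -4.08561659e-04]
 [ 9.62498908e-01 -2.71280851e-01 -1.59752815e-03]
 [-1.64845617e-03  4.01381596e-05 -9.99998640e-01]] 0.08530858805965039
scene [ 1.20642279 -0.2762759   0.80058163] 355.1577749250979 [0.02352495 0.         0.         0.         0.        ]
top [0.2922923  0.01071793 1.32209252] 350.67256743511587 [-0.10057928  0.          0.          0.          0.        ]
```

View pics/scene0.png

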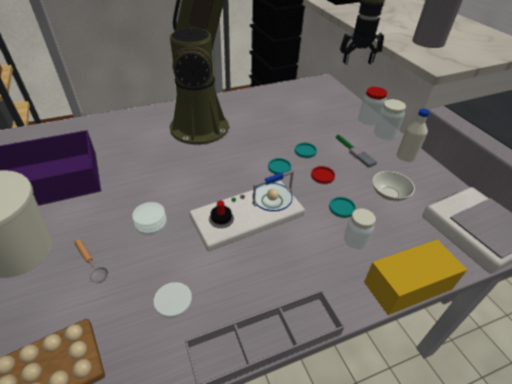

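View pics/top0.png

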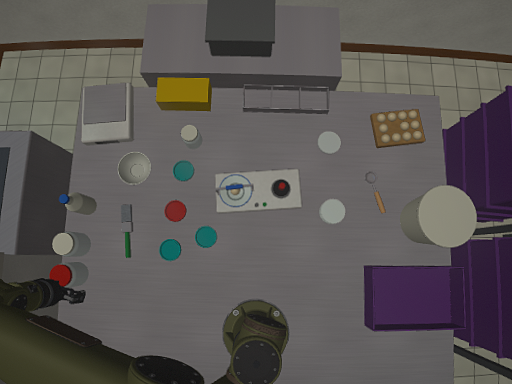

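The scene view shows the candler, with the cap's red knob at (221,207) and the dish with blue handle at (274,190). The red cup is at (322,175) in the scene view and (175,211) in the top view. The similar cups are teal, at top (184,171), (170,250) and (206,237). The red lid of the jar at top (61,275) is tall and isn't a cup. Next I'll take an enlarged crop.

```bash
python3 - <<'E'
from h import *
c=cam('top'); 
cv2.imwrite('pics/topz.png',cv2.resize(c['color'][150:270,150:310,::-1],None,fx=5,fy=5,interpolation=cv2.INTER_CUBIC))
d=cam('scene')
cv2.imwrite('pics/scz.png',cv2.resize(d['color'][150:250,180:340,::-1],None,fx=5,fy=5,interpolation=cv2.INTER_CUBIC))
P=cloud(c)
hsv=cv2.cvtColor(c['color'],cv2.COLOR_RGB2HSV)
def blob(c,hl,hh,box,s=120,v=60):
    hsv=cv2.cvtColor(c['color'],cv2.COLOR_RGB2HSV)
    H,S,V=[hsv[...,i].astype(int) for i in range(3)]
    m=((H>=hl)&(H<=hh) if hl<=hh else (H>=hl)|(H<=hh))&(S>s)&(V>v)
    q=np.zeros_like(m);q[box[1]:box[3],box[0]:box[2]]=1
    return m&q
for nm,cc in(('top',c),('scene',d)):
    P=cloud(cc)
    B={'top':dict(cup=(160,195,192,228),knob=(268,172,295,205),bar=(222,178,248,196)),'scene':dict(cup=(305,160,340,188),knob=(210,195,232,218),bar=(262,172,288,186))}[nm]
    for k,(hl,hh) in dict(cup=(170,8),knob=(170,8),bar=(105,125)).items():
        m=blob(cc,hl,hh,B[k]); vs,us=np.nonzero(m)
        print(nm,k,len(us),us.mean().round(1),vs.mean().round(1),us.min(),us.max(),vs.min(),vs.max(),np.median(P[m],0).round(4),np.percentile(P[m],[5,95],axis=0).round(4).tolist())
    # candler top plane
    x0,y0=(0.4,-0.2)
    m=(abs(P[...,2]-.030)<.006)&(P[...,0]>.3)&(P[...,0]<.75)&(P[...,1]>-.25)&(P[...,1]<.2)
    n,l,st,ce=cv2.connectedComponentsWithStats(m.astype(np.uint8))
    i=1+np.argmax(st[1:,4]); Q=P[l==i]
    r=cv2.minAreaRect(Q[:,:2].astype(np.float32)); print(nm,'candler',r,np.median(Q[:,2]))
E
```

```text
top cup 353 174.8 210.5 165 185 200 221 [0.4371 0.3147 0.0032] [[0.4057, 0.2803, -0.0015], [0.4704, 0.3473, 0.0136]]
top knob 41 281.5 185.6 278 285 182 189 [ 0.5277 -0.0836  0.0937] [[0.5193, -0.0913, 0.0551], [0.5393, -0.0745, 0.0987]]
top bar 60 233.8 186.6 226 242 185 189 [0.5119 0.0849 0.1286] [[0.5069, 0.0602, 0.121], [0.5185, 0.1098, 0.1329]]
top candler ((0.5217595100402832, -0.0005567967891693115), (0.15008550882339478, 0.31928911805152893), 4.99600887298584) 0.02836969789391195
scene cup 322 322.7 174.4 311 334 166 183 [0.4375 0.3195 0.0059] [[0.4051, 0.2819, 0.0021], [0.4776, 0.3511, 0.0154]]
scene knob 90 220.6 207.1 217 224 201 214 [ 0.5382 -0.0811  0.0877] [[0.522, -0.0892, 0.0606], [0.5414, -0.0707, 0.0973]]
scene bar 111 273.9 177.9 265 282 173 183 [0.5202 0.0878 0.1289] [[0.5089, 0.0624, 0.1176], [0.5257, 0.1153, 0.1326]]
scene candler ((0.5236300826072693, 0.004024669528007507), (0.15215782821178436, 0.32006731629371643), 4.837543487548828) 0.0295972743776709
```

View pics/topz.png

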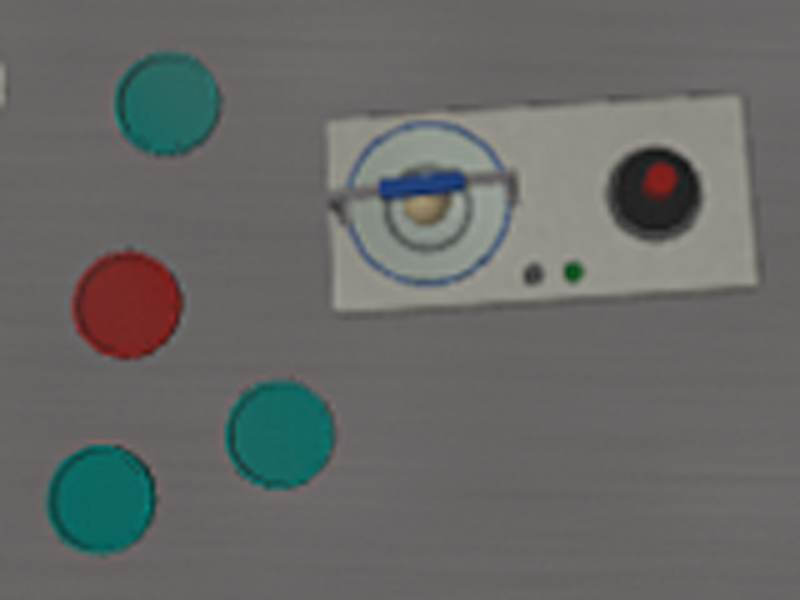

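View pics/scz.png

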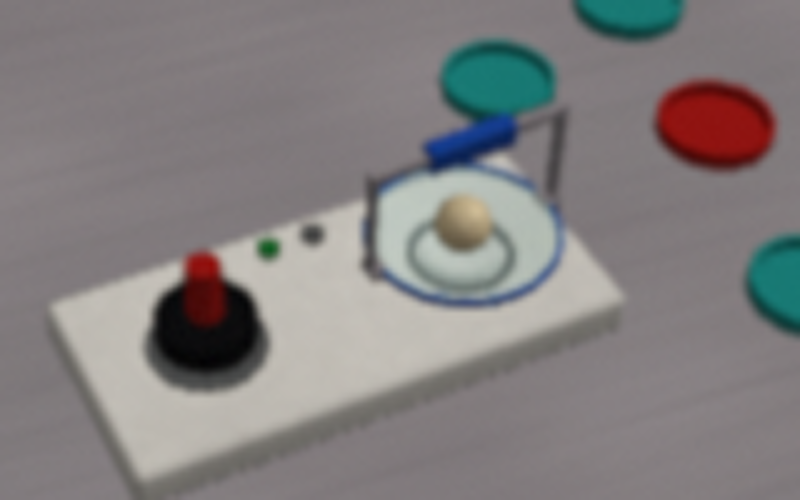

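```bash
cat >> h.py <<'E'
from scipy.optimize import least_squares
def mask(c,kind,box):
    I=c['color'].astype(int); r,g,b=I[...,0],I[...,1],I[...,2]
    m=(r-np.maximum(g,b)) if kind=='red' else (b-np.maximum(r,g))
    w=np.clip(m,0,None).astype(float); q=np.zeros_like(w); q[box[1]:box[3],box[0]:box[2]]=1
    w*=q; mx=np.percentile(w[w>15],80); w=np.clip(w/mx,0,1); w[w<.15]=0
    return w
def mom(w):
    v,u=np.indices(w.shape); s=w.sum(); a=(w*u).sum()/s; b=(w*v).sum()/s
    return a,b,(w*(u-a)*(v-b)).sum()/s,(w*(u-a)**2).sum()/s,(w*(v-b)**2).sum()/s,s
def hullmom(c,pts):
    p=proj(c,pts).astype(np.float32); h=cv2.convexHull(p); M=cv2.moments(h)
    return M['m10']/M['m00'],M['m01']/M['m00'],M['mu11']/M['m00'],M['mu20']/M['m00'],M['mu02']/M['m00'],M['m00']
def cyl(x,y,z0,z1,r):
    a=np.linspace(0,2*np.pi,40,endpoint=False)
    return np.vstack([np.c_[x+r*np.cos(a),y+r*np.sin(a),0*a+z] for z in(z0,z1)])
def box3(x,y,z,th,sx,sy,sz):
    L=np.array([[i*sx/2,j*sy/2,k*sz/2] for i in(-1,1) for j in(-1,1) for k in(-1,1)])
    R=np.array([[np.cos(th),-np.sin(th),0],[np.sin(th),np.cos(th),0],[0,0,1]])
    return L@R.T+[x,y,z]
E
python3 - <<'E'
from h import *
T=cam('top');S=cam('scene')
def fit(name,kind,bt,bs,gen,x0,usec=False):
    obs=[(c,mom(mask(c,kind,b))) for c,b in((T,bt),(S,bs)) if b]
    def f(p):
        e=[]
        for c,o in obs:
            h=hullmom(c,gen(p)); e+=[h[0]-o[0],h[1]-o[1]]
            if usec: e+=[0.1*(h[2]-o[2])]
        return e
    r=least_squares(f,x0,diff_step=1e-4); print(name,r.x.round(4),np.round(r.fun,2),[(round(o[5]),round(hullmom(c,gen(r.x))[5])) for c,o in obs])
k=((266,170,298,208),(208,195,234,220)); 
b=((220,176,250,198),(260,168,290,190))
for bt,bs in(k,(k[0],None),(None,k[1])):
    fit('knob','red',bt,bs,lambda p:cyl(p[0],p[1],.057,.097,.011),[.53,-.083])
fit('knobz','red',*k,lambda p:cyl(p[0],p[1],p[2]-.04,p[2],.011),[.53,-.083,.097])
for bt,bs in(b,(b[0],None),(None,b[1])):
    fit('bar','blue',bt,bs,lambda p:box3(p[0],p[1],.122,p[2],.014,.06,.018),[.516,.087,.08],True)
cu=((158,192,195,230),(303,158,342,190))
for bt,bs in(cu,(cu[0],None),(None,cu[1])):
    fit('cup','red',bt,bs,lambda p:cyl(p[0],p[1],0,.014,.041),[.44,.315])
E
```

```text
knob [ 0.529  -0.0807] [-0.81  0.1  -0.56  0.38] [(34, 42), (99, 111)]
knob [ 0.5294 -0.0836] [0. 0.] [(34, 42)]
knob [ 0.5281 -0.0788] [-0.  0.] [(99, 111)]
knobz [ 0.5297 -0.0809  0.0993] [-0.7  -0.23 -0.58  0.02] [(34, 42), (99, 111)]
bar [0.5165 0.089  0.0809] [-0.85  0.17  0.42 -0.6   0.66 -0.39] [(75, 86), (112, 160)]
bar [0.5172 0.0862 0.2774] [-0. -0.  0.] [(75, 86)]
bar [ 0.5145  0.0917 -0.1203] [-0.  0. -0.] [(112, 164)]
cup [0.4382 0.3161] [-0.81 -0.13 -0.71  0.47] [(341, 382), (286, 364)]
cup [0.4378 0.313 ] [ 0. -0.] [(341, 382)]
cup [0.4369 0.3197] [ 0. -0.] [(286, 363)]
```

```bash
cat > plan.py <<'E'
from h import *
from scipy.spatial.transform import Rotation as Rn
def down(a): # tool down, tool x at world angle a
    x=np.array([np.cos(a),np.sin(a),0]);z=np.array([0,0,-1.]);return np.c_[x,np.cross(z,x),z]
def plan(p,a,claw,n,prof='flat',lo=0,hi=8):
    s=robot.sense(); p0=np.array(s['position']);R0=np.array(s['ee_rot']);p=np.array(p,float)
    rv=Rn.from_matrix(R0.T@down(a)).as_rotvec()
    print('t',s['time_s'],'p',p0.round(4),'rv',rv.round(4),'w',round(s['gripper_width'],4),'F',np.round(s['force'],2),'d',(p-p0).round(4))
    f=np.arange(n+1)/n
    if prof=='s': f=f*f*(3-2*f)
    rows=[]
    for i in range(n):
        R=R0@Rn.from_rotvec(rv*f[i]).as_matrix()
        d=R.T@((p-p0)*(f[i+1]-f[i]))/.5; r=rv*(f[i+1]-f[i])/.1
        rows.append([round(float(v),4) for v in (*d,*r)]+[claw])
    for r in rows[lo:hi]: print(r)
E
python3 -c "
from plan import *
plan([.529,-.081,.24],.08,1,17)"
```

```text
t 0.3 p [0.1627 0.5773 0.2035] rv [3.000e-04 5.000e-04 1.216e+00] w 0.0853 F [ 0.01  0.14 -1.02] d [ 0.3663 -0.6583  0.0365]
[-0.0629, 0.0625, -0.0043, 0.0002, 0.0003, 0.7153, 1]
[-0.0582, 0.0668, -0.0043, 0.0002, 0.0003, 0.7153, 1]
[-0.0533, 0.0708, -0.0043, 0.0002, 0.0003, 0.7153, 1]
[-0.0481, 0.0744, -0.0043, 0.0002, 0.0003, 0.7153, 1]
[-0.0427, 0.0777, -0.0043, 0.0002, 0.0003, 0.7153, 1]
[-0.037, 0.0805, -0.0043, 0.0002, 0.0003, 0.7153, 1]
[-0.0311, 0.083, -0.0043, 0.0002, 0.0003, 0.7153, 1]
[-0.0251, 0.085, -0.0043, 0.0002, 0.0003, 0.7153, 1]
```

Request:
{"name": "play_rows", "arguments": {"targets": [[[-0.063,0.062,-0.005,0,0,0.7,1],[-0.058,0.067,-0.005,0,0,0.7,1],[-0.053,0.071,-0.005,0,0,0.7,1],[-0.048,0.074,-0.005,0,0,0.7,1],[-0.043,0.078,-0.005,0,0,0.7,1],[-0.037,0.08,-0.005,0,0,0.7,1],[-0.031,0.083,-0.005,0,0,0.7,1],[-0.025,0.085,-0.005,0,0,0.7,1]]]}}

```text
time_s: 1.1
position: [0.3374, 0.2615, 0.2223]
ee_rot: [[0.749, 0.663, 0.001], [0.663, -0.749, 0.001], [0.001, 0.0, -1.0]]
force: [0.0, 0.1, 0.2]
gripper_width: 0.0859
```

```bash
python3 -c "
from plan import *
plan([.529,-.081,.20],.08,1,10)"
```

```text
t 1.1 p [0.3374 0.2615 0.2223] rv [-2.000e-04 -1.300e-03  6.445e-01] w 0.0859 F [0.05 0.12 0.16] d [ 0.1916 -0.3425 -0.0223]
[-0.0167, 0.0767, 0.0045, -0.0002, -0.0013, 0.6445, 1]
[-0.0117, 0.0776, 0.0045, -0.0002, -0.0013, 0.6445, 1]
[-0.0067, 0.0782, 0.0045, -0.0002, -0.0013, 0.6445, 1]
[-0.0017, 0.0785, 0.0045, -0.0002, -0.0013, 0.6445, 1]
[0.0034, 0.0784, 0.0045, -0.0002, -0.0013, 0.6445, 1]
[0.0084, 0.078, 0.0045, -0.0002, -0.0013, 0.6445, 1]
[0.0135, 0.0773, 0.0045, -0.0002, -0.0013, 0.6445, 1]
[0.0184, 0.0763, 0.0045, -0.0002, -0.0013, 0.6445, 1]
```

Request:
{"name": "play_rows", "arguments": {"targets": [[[-0.017,0.077,0.004,0,0,0.65,1],[-0.012,0.078,0.004,0,0,0.65,1],[-0.007,0.078,0.004,0,0,0.65,1],[-0.002,0.078,0.004,0,0,0.65,1],[0.003,0.078,0.004,0,0,0.65,1],[0.008,0.078,0.004,0,0,0.65,1],[0.013,0.077,0.004,0,0,0.65,1],[0.018,0.076,0.004,0,0,0.65,1]]]}}

```text
time_s: 1.9
position: [0.4912, -0.0275, 0.2085]
ee_rot: [[0.984, 0.18, 0.008], [0.18, -0.984, 0.003], [0.009, -0.002, -1.0]]
force: [1.1, 0.5, 0.5]
gripper_width: 0.0852
```

```bash
python3 -c "
from plan import *
plan([.529,-.081,.17],.08,1,5)"
```

```text
t 1.9 p [ 0.4912 -0.0275  0.2085] rv [-0.0022 -0.0085  0.1007] w 0.0852 F [1.1  0.48 0.45] d [ 0.0378 -0.0535 -0.0385]
[0.0109, 0.0238, 0.0155, -0.0044, -0.0169, 0.2014, 1]
[0.0114, 0.0236, 0.0155, -0.0044, -0.0169, 0.2014, 1]
[0.0119, 0.0233, 0.0155, -0.0044, -0.0169, 0.2014, 1]
[0.0124, 0.0231, 0.0154, -0.0044, -0.0169, 0.2014, 1]
[0.0129, 0.0228, 0.0154, -0.0044, -0.0169, 0.2014, 1]
```

Request:
{"name": "play_rows", "arguments": {"targets": [[[0.011,0.024,0.016,0,-0.02,0.2,1],[0.011,0.024,0.016,0,-0.02,0.2,1],[0.012,0.023,0.016,0,-0.02,0.2,1],[0.012,0.023,0.016,0,-0.02,0.2,1],[0.013,0.023,0.016,0,-0.02,0.2,1],[0,0,0,0,0,0,1]]]}}

```text
time_s: 2.5
position: [0.5315, -0.0864, 0.1645]
ee_rot: [[0.997, 0.071, -0.004], [0.071, -0.997, 0.002], [-0.003, -0.002, -1.0]]
force: [-0.4, -0.2, -1.2]
gripper_width: 0.0855
```

```bash
python3 -c "
from plan import *
plan([.529,-.081,.12],.08,1,3)
T=cam('top');S=cam('scene')
cv2.imwrite('pics/a1.png',cv2.resize(np.hstack([T['color'][150:230,200:320],S['color'][140:220,180:300]])[:,:,::-1],None,fx=3.3,fy=3.3,interpolation=cv2.INTER_CUBIC))"
```

```text
t 2.5 p [ 0.5315 -0.0864  0.1645] rv [-0.0024  0.0033 -0.009 ] w 0.0855 F [-0.42 -0.24 -1.23] d [-0.0025  0.0054 -0.0445]
[-0.0013, -0.0037, 0.0297, -0.0081, 0.0112, -0.0298, 1]
[-0.0013, -0.0037, 0.0297, -0.0081, 0.0112, -0.0298, 1]
[-0.0013, -0.0037, 0.0297, -0.0081, 0.0112, -0.0298, 1]
```

View pics/a1.png

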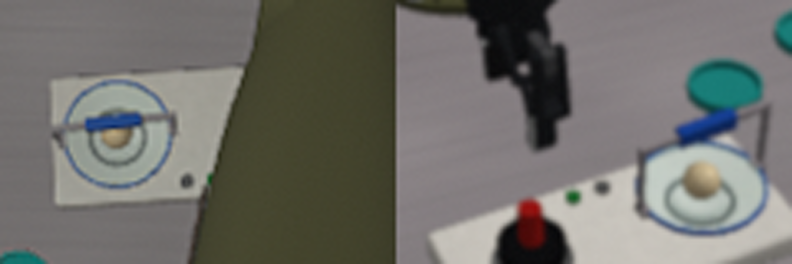

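Request:
{"name": "play_rows", "arguments": {"targets": [[[-0.002,-0.004,0.03,0,0,-0.03,1],[-0.002,-0.004,0.03,0,0,-0.03,1],[-0.001,-0.002,0.03,0,0,-0.03,1],[0,0,0.02,0,0,0,1],[0,0,0.01,0,0,0,1],[0,0,0,0,0,0,1]]]}}

```text
time_s: 3.2
position: [0.529, -0.0774, 0.1072]
ee_rot: [[0.996, 0.086, 0.002], [0.086, -0.996, 0.003], [0.002, -0.003, -1.0]]
force: [-0.3, 0.5, 0.2]
gripper_width: 0.0855
```

```bash
python3 -c "
from plan import *
plan([.529,-.081,.066],.08,1,3)
S=cam('scene')
s=robot.sense();print(proj(S,[s['position'],[.529,-.081,.097],[.529,-.081,.066]]))
cv2.imwrite('pics/a2.png',cv2.resize(S['color'][150:250,170:290][:,:,::-1],None,fx=6,fy=6,interpolation=cv2.INTER_CUBIC))"
```

```text
t 3.2 p [ 0.529  -0.0774  0.1072] rv [-0.003  -0.0022  0.0066] w 0.0855 F [-0.31  0.53  0.21] d [-0.     -0.0036 -0.0412]
[-0.0003, 0.0025, 0.0274, -0.0101, -0.0074, 0.022, 1]
[-0.0003, 0.0025, 0.0275, -0.0101, -0.0074, 0.022, 1]
[-0.0002, 0.0024, 0.0275, -0.0101, -0.0074, 0.022, 1]
[[220.63891663 199.43104942]
 [219.53692277 202.37774864]
 [219.96378499 210.05435519]]
```

View pics/a2.png

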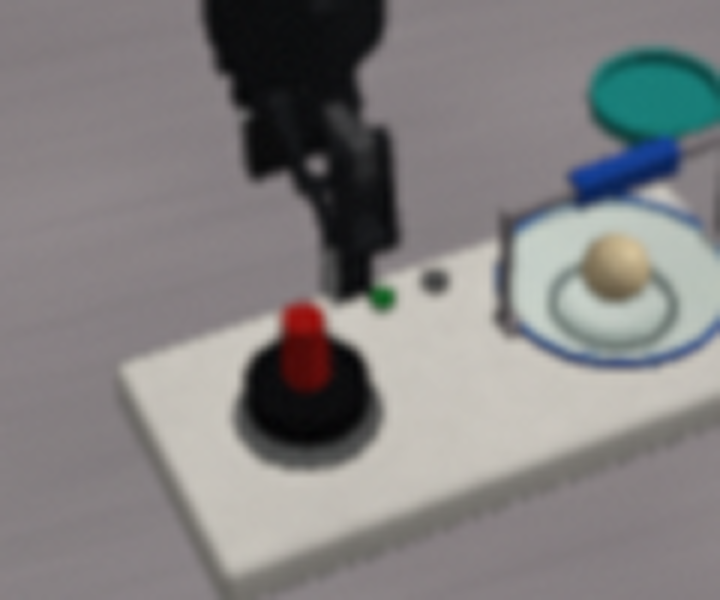

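```bash
python3 -c "
from plan import *
S=cam('scene');P=cloud(S)
s=robot.sense();print(s['position'],s['q'])
m=(P[...,2]>.09)&(P[...,2]<.3)&(abs(P[...,0]-.53)<.09)&(abs(P[...,1]+.08)<.08)
Q=P[m]; 
for a in np.arange(.09,.26,.01):
    q=Q[(Q[:,2]>=a)&(Q[:,2]<a+.01)]
    if len(q): print(round(a,2),len(q),q.min(0).round(3),q.max(0).round(3))
for (u,v) in [(345,280),(345,250),(380,200),(262,165),(262,140)]:
    print((u,v),pd(S,170+u/6,150+v/6).round(3))
"
```

```text
[ 0.52967301 -0.07760665  0.10791618] [-0.14775093  0.24980178 -0.3585476   0.95972827  0.0033877   1.33664121]
0.09 40 [ 0.522 -0.091  0.09 ] [ 0.542 -0.072  0.099]
0.14 4 [ 0.485 -0.081  0.148] [ 0.579 -0.064  0.149]
0.15 33 [ 0.483 -0.092  0.15 ] [ 0.586 -0.068  0.16 ]
0.16 46 [ 0.483 -0.091  0.16 ] [ 0.587 -0.065  0.17 ]
0.17 33 [ 0.484 -0.091  0.17 ] [ 0.587 -0.066  0.179]
0.18 20 [ 0.482 -0.091  0.181] [ 0.585 -0.079  0.19 ]
0.19 31 [ 0.465 -0.094  0.191] [ 0.604 -0.061  0.2  ]
0.2 71 [ 0.46  -0.096  0.2  ] [ 0.604 -0.059  0.21 ]
0.21 65 [ 0.492 -0.096  0.21 ] [ 0.605 -0.059  0.22 ]
0.22 74 [ 0.502 -0.097  0.22 ] [ 0.603 -0.058  0.23 ]
0.23 77 [ 0.517 -0.097  0.23 ] [ 0.602 -0.055  0.24 ]
0.24 101 [ 0.527 -0.097  0.24 ] [ 0.6   -0.058  0.25 ]
0.25 68 [ 0.551 -0.086  0.25 ] [ 0.598 -0.059  0.259]
(345, 280) [ 0.583 -0.075  0.166]
(345, 250) [ 0.602 -0.08   0.202]
(380, 200) [ 0.601 -0.064  0.224]
(262, 165) [ 0.485 -0.081  0.153]
(262, 140) [ 0.487 -0.081  0.17 ]
```

Request:
{"name": "play_rows", "arguments": {"targets": [[[0,0.006,0,0,0,0,0.35],[0,0,0,0,0,0,0.35],[0,0,0,0,0,0,0.35],[0,0,0,0,0,0,0.35],[0,0,0,0,0,0,0.35]]]}}

```text
time_s: 3.8
position: [0.5317, -0.0814, 0.1101]
ee_rot: [[0.996, 0.086, 0.007], [0.086, -0.996, 0.002], [0.007, -0.002, -1.0]]
force: [-0.1, 0.2, -0.6]
gripper_width: 0.0298
```

```bash
python3 -c "
from plan import *
plan([.529,-.081,.066],.08,1,3)
S=cam('scene');P=cloud(S)
m=(P[...,2]>.09)&(P[...,2]<.3)&(abs(P[...,0]-.53)<.09)&(abs(P[...,1]+.08)<.08)
Q=P[m]; 
for a in np.arange(.09,.2,.01):
    q=Q[(Q[:,2]>=a)&(Q[:,2]<a+.01)]
    if len(q): print(round(a,2),len(q),q.min(0).round(3),q.max(0).round(3))
cv2.imwrite('pics/a3.png',cv2.resize(S['color'][150:250,170:290][:,:,::-1],None,fx=6,fy=6,interpolation=cv2.INTER_CUBIC))"
```

```text
t 3.8 p [ 0.5317 -0.0814  0.1101] rv [-0.0018 -0.0069  0.0059] w 0.0298 F [-0.13  0.18 -0.57] d [-0.0027  0.0004 -0.0441]
[-0.0019, -0.0004, 0.0294, -0.0059, -0.0229, 0.0196, 1]
[-0.0019, -0.0004, 0.0294, -0.0059, -0.0229, 0.0196, 1]
[-0.0018, -0.0004, 0.0294, -0.0059, -0.0229, 0.0196, 1]
0.09 42 [ 0.522 -0.09   0.09 ] [ 0.542 -0.071  0.099]
0.13 4 [ 0.517 -0.086  0.138] [ 0.554 -0.077  0.14 ]
0.14 25 [ 0.514 -0.093  0.141] [ 0.56  -0.071  0.15 ]
0.15 42 [ 0.515 -0.093  0.15 ] [ 0.562 -0.068  0.16 ]
0.16 30 [ 0.505 -0.093  0.16 ] [ 0.561 -0.071  0.17 ]
0.17 13 [ 0.513 -0.093  0.17 ] [ 0.561 -0.085  0.178]
0.18 31 [ 0.49  -0.097  0.18 ] [ 0.579 -0.065  0.19 ]
0.19 40 [ 0.488 -0.096  0.19 ] [ 0.584 -0.063  0.2  ]
0.2 64 [ 0.475 -0.099  0.2  ] [ 0.586 -0.064  0.21 ]
```

View pics/a3.png

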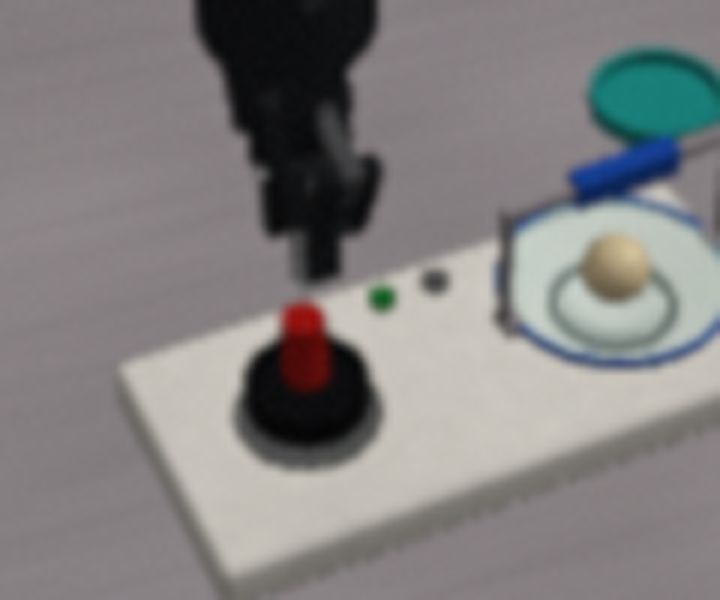

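Request:
{"name": "play_rows", "arguments": {"targets": [[[-0.003,0,0,0,-0.05,0.04,1],[-0.002,0,0,0,0,0,1],[0,0,0.02,0,0,0,1],[0,0,0.025,0,0,0,1],[0,0,0.025,0,0,0,1],[0,0,0.012,0,0,0,1],[0,0,0,0,0,0,1]]]}}

```text
time_s: 4.55
position: [0.5278, -0.0813, 0.0642]
ee_rot: [[0.997, 0.082, -0.001], [0.082, -0.997, 0.002], [-0.001, -0.002, -1.0]]
force: [-0.5, 0.5, -0.3]
gripper_width: 0.0852
```

```bash
python3 -c "
from plan import *
plan([.529,-.081,.066],.08,1,3)
S=cam('scene');P=cloud(S)
m=(P[...,2]>.099)&(P[...,2]<.3)&(abs(P[...,0]-.53)<.09)&(abs(P[...,1]+.08)<.08)
Q=P[m]; 
for a in np.arange(.06,.2,.01):
    q=Q[(Q[:,2]>=a)&(Q[:,2]<a+.01)]
    if len(q): print(round(a,2),len(q),q.min(0).round(3),q.max(0).round(3))
cv2.imwrite('pics/a4.png',cv2.resize(S['color'][150:250,170:290][:,:,::-1],None,fx=6,fy=6,interpolation=cv2.INTER_CUBIC))"
```

```text
t 4.55 p [ 0.5278 -0.0813  0.0642] rv [-0.0023  0.0006  0.0017] w 0.0852 F [-0.46  0.52 -0.33] d [0.0012 0.0003 0.0018]
[0.0008, -0.0001, -0.0012, -0.0078, 0.0019, 0.0055, 1]
[0.0008, -0.0001, -0.0012, -0.0078, 0.0019, 0.0055, 1]
[0.0008, -0.0001, -0.0012, -0.0078, 0.0019, 0.0055, 1]
0.1 12 [ 0.483 -0.094  0.105] [ 0.58  -0.07   0.109]
0.11 33 [ 0.483 -0.094  0.111] [ 0.585 -0.069  0.12 ]
0.12 35 [ 0.483 -0.093  0.12 ] [ 0.586 -0.068  0.13 ]
0.13 25 [ 0.481 -0.095  0.13 ] [ 0.587 -0.073  0.139]
0.14 16 [ 0.479 -0.096  0.14 ] [ 0.585 -0.085  0.149]
0.15 44 [ 0.461 -0.099  0.15 ] [ 0.602 -0.064  0.16 ]
0.16 56 [ 0.494 -0.099  0.16 ] [ 0.605 -0.063  0.169]
0.17 55 [ 0.496 -0.099  0.17 ] [ 0.602 -0.062  0.18 ]
0.18 70 [ 0.513 -0.101  0.18 ] [ 0.601 -0.061  0.19 ]
0.19 77 [ 0.535 -0.099  0.19 ] [ 0.599 -0.06   0.2  ]
0.2 104 [ 0.547 -0.097  0.2  ] [ 0.599 -0.061  0.21 ]
```

View pics/a4.png

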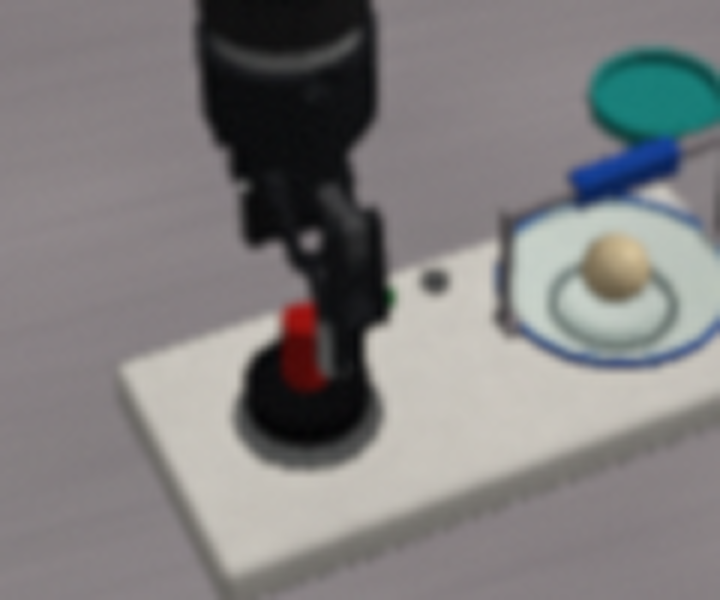

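```bash
python3 -c "
from plan import *
S=cam('scene')
for X in [(.575,-.081,.077),(.575,-.081,.09),(.575,-.081,.105),(.529,-.081,.097)]:
  print(X,((proj(S,[X])[0]-[170,150])*6).round(0))
for u,v in [(340,368),(340,355),(340,340),(328,365),(328,350),(350,372)]:
  print(u,v,pd(S,170+u/6,150+v/6).round(3))
"
```

```text
(0.575, -0.081, 0.077) [331. 412.]
(0.575, -0.081, 0.09) [330. 392.]
(0.575, -0.081, 0.105) [329. 370.]
(0.529, -0.081, 0.097) [297. 314.]
340 368 [ 0.584 -0.079  0.114]
340 355 [ 0.585 -0.079  0.123]
340 340 [ 0.585 -0.078  0.132]
328 365 [ 0.58  -0.083  0.114]
328 350 [ 0.582 -0.083  0.125]
350 372 [ 0.533 -0.057  0.053]
```

Request:
{"name": "play_rows", "arguments": {"targets": [[[0.002,0,0.01,0,0,0,1],[0,0,0.012,0,0,0,1],[0,0,0.006,0,0,0,1],[0,0,0,0,0,0,0.5],[0,0,0,0,0,0,0.5],[0,0,0,0,0,0,0.5]]]}}

```text
time_s: 5.25
position: [0.5309, -0.0815, 0.0513]
ee_rot: [[0.997, 0.082, 0.003], [0.082, -0.997, 0.002], [0.003, -0.001, -1.0]]
force: [0.1, -0.4, -0.4]
gripper_width: 0.044
```

```bash
python3 -c "
from plan import *
plan([.529,-.081,.05],.08,1,3)
S=cam('scene')
for u,v in [(340,368),(340,355),(340,340),(328,365),(328,350)]:
  print(u,v,pd(S,170+u/6,150+v/6).round(3))
cv2.imwrite('pics/a5.png',cv2.resize(S['color'][150:250,170:290][:,:,::-1],None,fx=6,fy=6,interpolation=cv2.INTER_CUBIC))"
```

```text
t 5.25 p [ 0.5309 -0.0815  0.0513] rv [-0.0014 -0.0031  0.0017] w 0.044 F [ 0.11 -0.39 -0.39] d [-0.0019  0.0005 -0.0013]
[-0.0013, -0.0004, 0.0008, -0.0047, -0.0102, 0.0056, 1]
[-0.0013, -0.0004, 0.0008, -0.0047, -0.0102, 0.0056, 1]
[-0.0013, -0.0004, 0.0008, -0.0047, -0.0102, 0.0056, 1]
340 368 [ 0.568 -0.073  0.096]
340 355 [ 0.567 -0.073  0.103]
340 340 [ 0.585 -0.078  0.132]
328 365 [ 0.56  -0.077  0.092]
328 350 [ 0.565 -0.078  0.106]
```

View pics/a5.png

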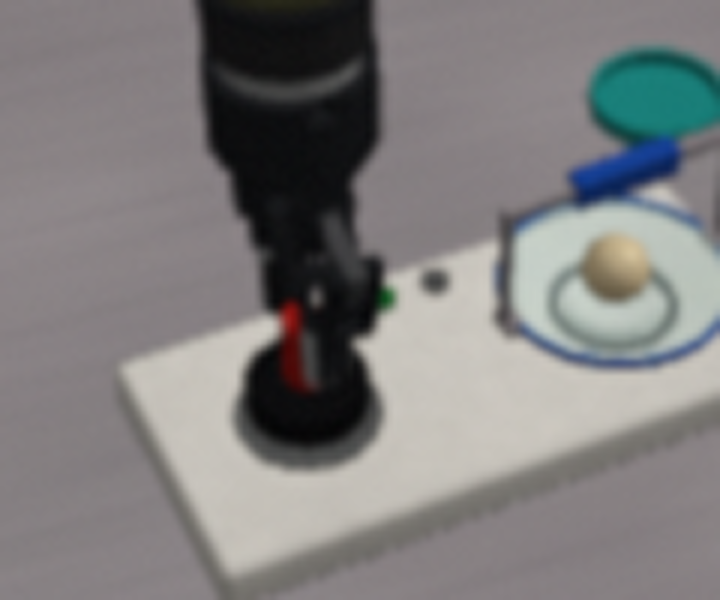

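Request:
{"name": "play_rows", "arguments": {"targets": [[[-0.002,0,0.006,0,-0.03,0,0.5],[0,0,0.006,0,0,0,0.5],[0,0,0.005,0,0,0,0.5],[0,0,0,0,0,0,0.5]]]}}

```text
time_s: 5.7
position: [0.5302, -0.0816, 0.0424]
ee_rot: [[0.997, 0.082, 0.0], [0.082, -0.997, 0.001], [0.001, -0.001, -1.0]]
force: [0.9, -0.2, 0.3]
gripper_width: 0.0427
```

```bash
python3 -c "
from plan import *
plan([.529,-.081,.05],.08,1,1)
S=cam('scene')
cv2.imwrite('pics/a6.png',cv2.resize(S['color'][180:230,190:260][:,:,::-1],None,fx=10,fy=10,interpolation=cv2.INTER_CUBIC))"
```

```text
t 5.7 p [ 0.5302 -0.0816  0.0424] rv [-0.0013 -0.0005  0.0016] w 0.0427 F [ 0.88 -0.2   0.33] d [-0.0012  0.0006  0.0076]
[-0.0022, -0.0014, -0.0152, -0.0126, -0.0054, 0.0163, 1]
```

View pics/a6.png

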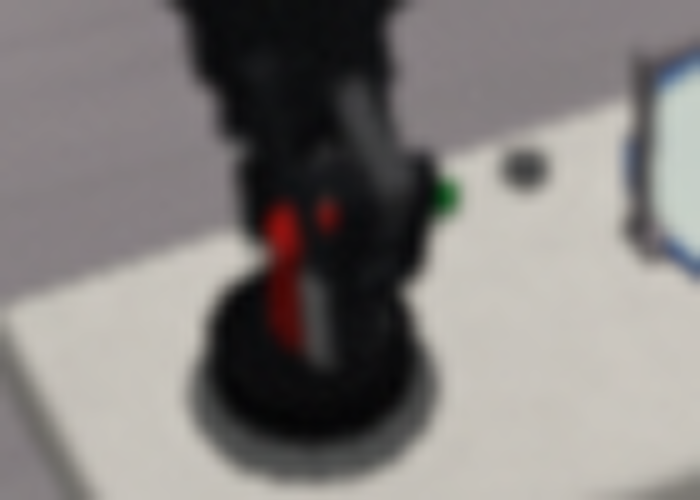

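Request:
{"name": "play_rows", "arguments": {"targets": [[[0,0,0,0,0,0,0],[0,0,0,0,0,0,0],[0,0,0,0,0,0,0],[0,0,0,0,0,0,0],[0,0,0,0,0,0,0]]]}}

```text
time_s: 6.25
position: [0.5305, -0.0816, 0.0428]
ee_rot: [[0.997, 0.082, 0.001], [0.082, -0.997, 0.001], [0.001, -0.001, -1.0]]
force: [0.0, 0.5, -0.1]
gripper_width: 0.0205
```

```bash
python3 -c "
from plan import *
plan([.529,-.081,.05],.08,1,1)
S=cam('scene')
cv2.imwrite('pics/a7.png',cv2.resize(S['color'][180:230,190:260][:,:,::-1],None,fx=10,fy=10,interpolation=cv2.INTER_CUBIC))"
```

```text
t 6.25 p [ 0.5305 -0.0816  0.0428] rv [-0.0011 -0.0011  0.0016] w 0.0205 F [ 0.04  0.51 -0.06] d [-0.0015  0.0006  0.0072]
[-0.0028, -0.0015, -0.0143, -0.0114, -0.0112, 0.0164, 1]
```

View pics/a7.png

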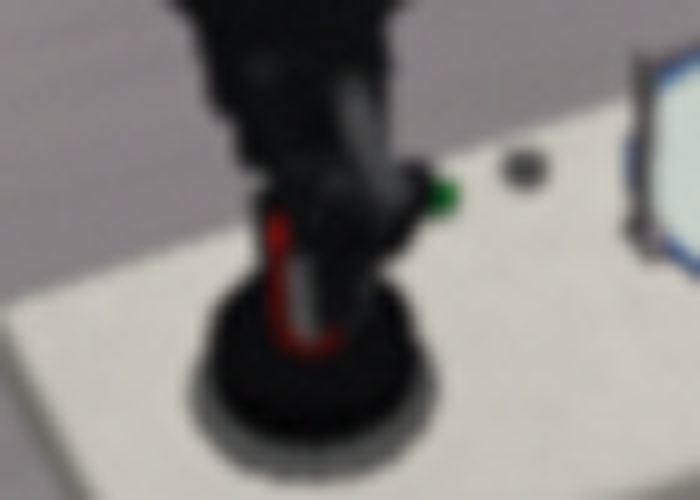

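Request:
{"name": "play_rows", "arguments": {"targets": [[[0,0,-0.01,0,0,0,0],[0,0,-0.03,0,0,0,0],[0,0,-0.05,0,0,0,0],[0,0,-0.06,0,0,0,0],[0,0,-0.06,0,0,0,0],[0,0,-0.05,0,0,0,0],[0,0,-0.03,0,0,0,0],[0,0,-0.01,0,0,0,0]]]}}

```text
time_s: 7.1
position: [0.5283, -0.0815, 0.1991]
ee_rot: [[0.997, 0.082, -0.003], [0.082, -0.997, 0.002], [-0.002, -0.002, -1.0]]
force: [0.6, -0.3, -0.5]
gripper_width: 0.0203
```

```bash
python3 -c "
from plan import *
plan([.438,.316,.19],.08,0,16,'s')
S=cam('scene')
cv2.imwrite('pics/a8.png',cv2.resize(S['color'][120:240,170:290][:,:,::-1],None,fx=5,fy=5,interpolation=cv2.INTER_CUBIC))"
```

```text
t 7.1 p [ 0.5283 -0.0815  0.1991] rv [-0.0019  0.0024  0.0017] w 0.0203 F [ 0.59 -0.35 -0.54] d [-0.0903  0.3975 -0.0091]
[-0.0013, -0.0091, 0.0002, -0.0002, 0.0003, 0.0002, 0]
[-0.0037, -0.0256, 0.0006, -0.0006, 0.0008, 0.0005, 0]
[-0.0057, -0.0398, 0.001, -0.001, 0.0012, 0.0008, 0]
[-0.0074, -0.0516, 0.0013, -0.0012, 0.0015, 0.0011, 0]
[-0.0087, -0.0611, 0.0015, -0.0015, 0.0018, 0.0013, 0]
[-0.0098, -0.0682, 0.0017, -0.0016, 0.002, 0.0014, 0]
[-0.0104, -0.0729, 0.0018, -0.0018, 0.0022, 0.0015, 0]
[-0.0108, -0.0753, 0.0018, -0.0018, 0.0022, 0.0015, 0]
```

View pics/a8.png

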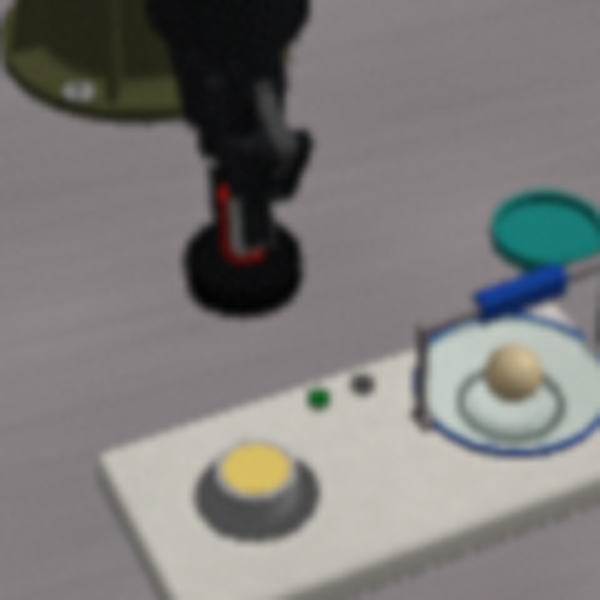

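The picture shows the cap hanging from the gripper at (243,260) and the bare yellow lamp at (255,470). Next I carry the cap to the red cup.

Request:
{"name": "play_rows", "arguments": {"targets": [[[-0.001,-0.009,0,0,0,0,0],[-0.004,-0.026,0,0,0,0,0],[-0.006,-0.04,0.001,0,0,0,0],[-0.007,-0.052,0.001,0,0,0,0],[-0.009,-0.061,0.001,0,0,0,0],[-0.01,-0.068,0.002,0,0,0,0],[-0.01,-0.073,0.002,0,0,0,0],[-0.011,-0.075,0.002,0,0,0,0]]]}}

```text
time_s: 7.95
position: [0.4751, 0.1251, 0.1868]
ee_rot: [[0.997, 0.075, -0.015], [0.075, -0.997, 0.002], [-0.015, -0.003, -1.0]]
force: [1.0, 0.7, -1.0]
gripper_width: 0.0201
```

```bash
python3 -c "
from plan import *
plan([.438,.316,.15],.08,0,8)"
```

```text
t 7.95 p [0.4751 0.1251 0.1868] rv [-0.0032  0.0152 -0.0054] w 0.0201 F [ 1.    0.71 -1.01] d [-0.0371  0.1909 -0.0368]
[-0.0055, -0.0483, 0.0094, -0.004, 0.019, -0.0067, 0]
[-0.0055, -0.0483, 0.0094, -0.004, 0.019, -0.0067, 0]
[-0.0055, -0.0483, 0.0094, -0.004, 0.019, -0.0067, 0]
[-0.0055, -0.0483, 0.0093, -0.004, 0.019, -0.0067, 0]
[-0.0055, -0.0483, 0.0093, -0.004, 0.019, -0.0067, 0]
[-0.0055, -0.0483, 0.0093, -0.004, 0.019, -0.0067, 0]
[-0.0055, -0.0483, 0.0093, -0.004, 0.019, -0.0067, 0]
[-0.0054, -0.0483, 0.0092, -0.004, 0.019, -0.0067, 0]
```

Request:
{"name": "play_rows", "arguments": {"targets": [[[-0.01,-0.07,0.004,0,0.05,-0.02,0],[-0.009,-0.065,0.006,0,0.05,-0.02,0],[-0.008,-0.058,0.01,0,0.02,0,0],[-0.006,-0.05,0.015,0,0,0,0],[-0.005,-0.04,0.015,0,0,0,0],[-0.004,-0.03,0.015,0,0,0,0],[-0.002,-0.02,0.01,0,0,0,0],[0,-0.008,0,0,0,0,0]]]}}

```text
time_s: 8.75
position: [0.4231, 0.3064, 0.1394]
ee_rot: [[0.996, 0.09, -0.018], [0.09, -0.996, -0.002], [-0.019, 0.0, -1.0]]
force: [-0.4, -0.1, -0.5]
gripper_width: 0.02
```

```bash
python3 -c "
from plan import *
plan([.438,.316,.08],.08,0,4)"
```

```text
t 8.75 p [0.4231 0.3064 0.1394] rv [0.0003 0.0185 0.0102] w 0.02 F [-0.38 -0.08 -0.51] d [ 0.0149  0.0096 -0.0594]
[0.0084, -0.0041, 0.0296, 0.0008, 0.0463, 0.0254, 0]
[0.0083, -0.0042, 0.0296, 0.0008, 0.0463, 0.0254, 0]
[0.0081, -0.0042, 0.0296, 0.0008, 0.0463, 0.0254, 0]
[0.008, -0.0042, 0.0297, 0.0008, 0.0463, 0.0254, 0]
```

Request:
{"name": "play_rows", "arguments": {"targets": [[[0.008,-0.004,0.02,0,0.05,0.03,0],[0.008,-0.004,0.03,0,0.05,0.03,0],[0.008,-0.004,0.03,0,0.05,0.03,0],[0.004,-0.003,0.02,0,0.03,0,0],[0,-0.002,0.008,0,0,0,0],[0,0,0,0,0,0,0]]]}}

```text
time_s: 9.35
position: [0.4368, 0.3143, 0.0813]
ee_rot: [[0.997, 0.078, 0.001], [0.078, -0.997, -0.002], [0.0, 0.002, -1.0]]
force: [-0.2, -0.1, 0.5]
gripper_width: 0.0199
```

```bash
python3 -c "
from plan import *
plan([.438,.316,.04],.08,0,3)
S=cam('scene');T=cam('top')
s=robot.sense();print(proj(S,[[.438,.316,.014],s['position']]))
cv2.imwrite('pics/b1.png',cv2.resize(np.hstack([S['color'][110:200,280:370],T['color'][170:260,130:220]])[:,:,::-1],None,fx=4.4,fy=4.4,interpolation=cv2.INTER_CUBIC))"
```

```text
t 9.35 p [0.4368 0.3143 0.0813] rv [ 0.0019 -0.0005 -0.0023] w 0.0199 F [-0.23 -0.08  0.47] d [ 0.0012  0.0017 -0.0413]
[0.0008, -0.0011, 0.0275, 0.0064, -0.0016, -0.0076, 0]
[0.0008, -0.0011, 0.0275, 0.0064, -0.0016, -0.0076, 0]
[0.0009, -0.0011, 0.0276, 0.0064, -0.0016, -0.0076, 0]
[[322.13942564 172.99295873]
 [324.99464413 157.16178065]]
```

View pics/b1.png

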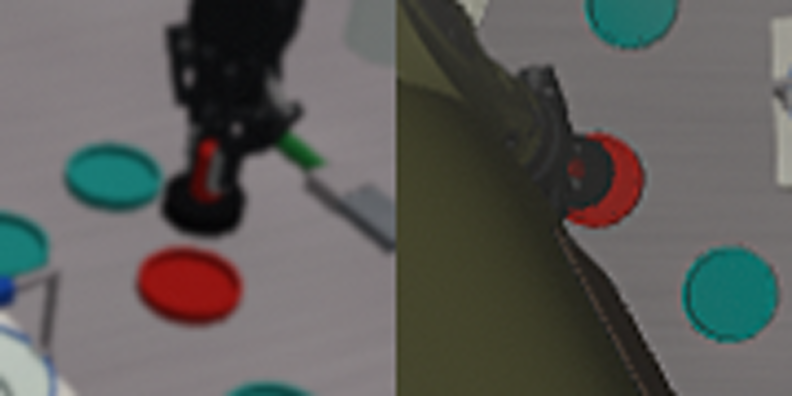

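```bash
python3 -c "
from plan import *
S=cam('scene');T=cam('top')
for y in(.310,.314,.318,.322):
  p=(proj(S,cyl(.437,y,.0765,.0955,.0305))-[280,110])*4.4
  t=(proj(T,cyl(.437,y,.0765,.0955,.0305))-[130,170])*4.4+[396,0]
  print(y,p.min(0).round(),p.max(0).round(),t.min(0).round(),t.max(0).round())
for y in(.312,.316,.320):
  p=(proj(S,cyl(.438,y,.0,.014,.041))-[280,110])*4.4
  t=(proj(T,cyl(.438,y,.0,.014,.041))-[130,170])*4.4+[396,0]
  print(y,p.min(0).round(),p.max(0).round(),t.min(0).round(),t.max(0).round())
G=cv2.resize(np.hstack([S['color'][110:200,280:370],T['color'][170:260,130:220]])[:,:,::-1],None,fx=4.4,fy=4.4,interpolation=cv2.INTER_CUBIC)
cv2.imwrite('pics/b2.png',cv2.resize(G[100:340,100:700],None,fx=1.33,fy=1.33))
"
```

```text
0.31 [150. 170.] [237. 240.] [536. 129.] [616. 207.]
0.314 [155. 169.] [242. 239.] [531. 129.] [611. 207.]
0.318 [160. 168.] [246. 238.] [526. 129.] [606. 206.]
0.322 [164. 167.] [251. 237.] [521. 129.] [601. 206.]
0.312 [126. 245.] [234. 327.] [546. 130.] [644. 226.]
0.316 [130. 244.] [239. 326.] [541. 130.] [639. 226.]
0.32 [135. 243.] [243. 324.] [537. 129.] [635. 226.]
```

View pics/b2.png

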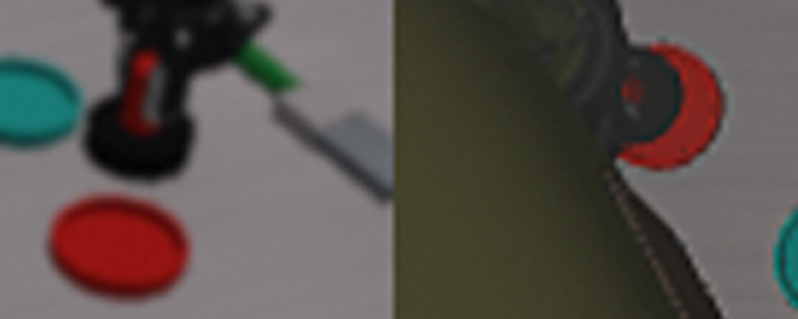

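Request:
{"name": "play_rows", "arguments": {"targets": [[[0.001,-0.002,0.015,0,0,0,0],[0.001,-0.002,0.03,0,0,0,0],[0,0,0.03,0,0,0,0],[0,0,0.02,0,0,0,0],[0,0,0.01,0,0,0,0],[0,0,0,0,0,0,0]]]}}

```text
time_s: 10.15
position: [0.4406, 0.3188, 0.0297]
ee_rot: [[0.997, 0.078, 0.007], [0.078, -0.997, 0.003], [0.007, -0.002, -1.0]]
force: [0.3, -0.4, -0.4]
gripper_width: 0.0204
```

```bash
python3 -c "
from plan import *
plan([.4375,.316,.01],.08,0,2)"
```

```text
t 10.15 p [0.4406 0.3188 0.0297] rv [-0.0021 -0.0069 -0.0018] w 0.0204 F [ 0.34 -0.41 -0.44] d [-0.0031 -0.0028 -0.0197]
[-0.0034, 0.0026, 0.0196, -0.0103, -0.0344, -0.0092, 0]
[-0.0034, 0.0026, 0.0196, -0.0103, -0.0344, -0.0092, 0]
```

Request:
{"name": "play_rows", "arguments": {"targets": [[[-0.006,0.006,0,0,-0.07,0,0],[0,0,0,0,0,0,0],[0,0,0.004,0,0,0,0]]]}}

```text
time_s: 10.45
position: [0.4384, 0.3159, 0.0289]
ee_rot: [[0.997, 0.078, 0.001], [0.078, -0.997, 0.003], [0.001, -0.003, -1.0]]
force: [-0.5, -0.9, -0.0]
gripper_width: 0.0203
```

```bash
python3 -c "
from plan import *
plan([.4375,.316,.01],.08,0,2)
S=cam('scene');T=cam('top')
G=cv2.resize(np.hstack([S['color'][130:190,290:350],T['color'][180:240,150:210]])[:,:,::-1],None,fx=6.6,fy=6.6,interpolation=cv2.INTER_CUBIC)
cv2.imwrite('pics/b3.png',G)
"
```

```text
t 10.45 p [0.4384 0.3159 0.0289] rv [-0.003  -0.0009 -0.0018] w 0.0203 F [-0.54 -0.9  -0.02] d [-0.0009  0.0001 -0.0189]
[-0.001, -0.0001, 0.0189, -0.015, -0.0045, -0.0092, 0]
[-0.0009, -0.0001, 0.0189, -0.015, -0.0045, -0.0092, 0]
```

View pics/b3.png

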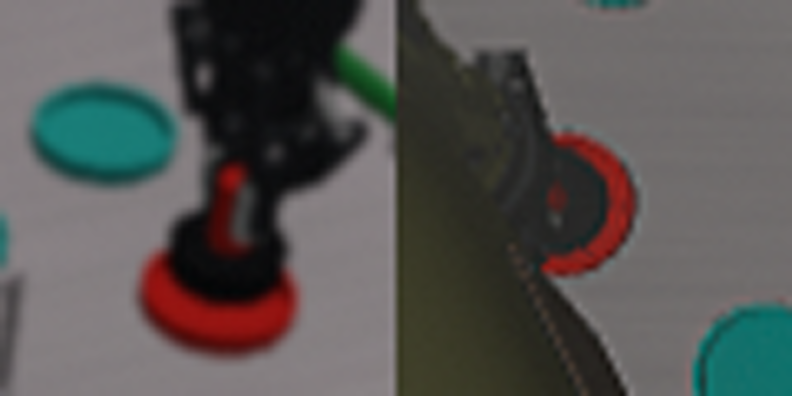

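Request:
{"name": "play_rows", "arguments": {"targets": [[[-0.001,0,0.012,0,0,0,0],[0,0,0.012,0,0,0,0],[0,0,0.008,0,0,0,0],[0,0,0.003,0,0,0,0]]]}}

```text
time_s: 10.95
position: [0.4378, 0.3159, 0.0097]
ee_rot: [[0.997, 0.078, 0.001], [0.078, -0.997, 0.003], [0.001, -0.003, -1.0]]
force: [0.0, -0.1, 0.1]
gripper_width: 0.0204
```

```bash
python3 -c "
from plan import *
plan([.4375,.316,.009],.08,0,2)
"
```

```text
t 10.95 p [0.4378 0.3159 0.0097] rv [-0.003  -0.0009 -0.0017] w 0.0204 F [ 0.05 -0.15  0.14] d [-0.0003  0.0001 -0.0007]
[-0.0003, -0.0001, 0.0007, -0.015, -0.0045, -0.0086, 0]
[-0.0003, -0.0001, 0.0007, -0.015, -0.0045, -0.0086, 0]
```

One more small step to contact, then open the gripper and back off upward.

Request:
{"name": "play_rows", "arguments": {"targets": [[[0,0,0.002,0,0,0,0],[0,0,0.001,0,0,0,0],[0,0,0,0,0,0,0.6],[0,0,0,0,0,0,0.6],[0,0,0,0,0,0,0.6],[0,0,0,0,0,0,0.6],[0,0,0,0,0,0,0.6]]]}}

```text
time_s: 11.65
position: [0.4381, 0.3163, 0.009]
ee_rot: [[0.997, 0.078, 0.001], [0.078, -0.997, 0.004], [0.001, -0.003, -1.0]]
force: [0.5, 0.4, 0.3]
gripper_width: 0.0515
```

```bash
python3 -c "
from plan import *
plan([.4375,.316,.009],.08,0,2)
S=cam('scene');T=cam('top')
G=cv2.resize(np.hstack([S['color'][130:190,290:350],T['color'][180:240,150:210]])[:,:,::-1],None,fx=6.6,fy=6.6,interpolation=cv2.INTER_CUBIC)
cv2.imwrite('pics/b4.png',G)
"
```

```text
t 11.65 p [0.4381 0.3163 0.009 ] rv [-0.0034 -0.0014 -0.0017] w 0.0515 F [0.49 0.38 0.29] d [-0.0006 -0.0003  0.    ]
[-0.0007, 0.0002, -0.0, -0.0171, -0.0072, -0.0085, 0]
[-0.0007, 0.0002, -0.0, -0.0171, -0.0072, -0.0085, 0]
```

View pics/b4.png

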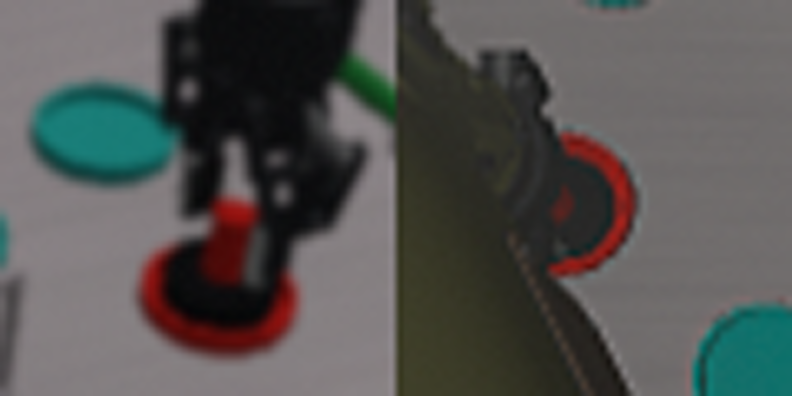

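Request:
{"name": "play_rows", "arguments": {"targets": [[[0,0,-0.01,0,0,0,0.8],[0,0,-0.04,0,0,0,0.8],[0,0,-0.06,0,0,0,0.8],[0,0,-0.06,0,0,0,0.8],[0,0.02,-0.06,0,0,0,0.8],[0,0.04,-0.04,0,0,0,0.8],[0.01,0.05,-0.02,0,0,0,0.8],[0.01,0.06,0,0,0,0,0.8]]]}}

```text
time_s: 12.55
position: [0.4542, 0.232, 0.1615]
ee_rot: [[0.996, 0.084, 0.001], [0.084, -0.996, 0.004], [0.002, -0.004, -1.0]]
force: [0.7, 0.3, 0.5]
gripper_width: 0.0685
```

```bash
python3 -c "
from plan import *
plan([.5165,.088,.18],.075,0.8,5)
S=cam('scene');T=cam('top')
G=cv2.resize(np.hstack([S['color'][130:190,290:350],T['color'][180:240,150:210]])[:,:,::-1],None,fx=6.6,fy=6.6,interpolation=cv2.INTER_CUBIC)
cv2.imwrite('pics/b5.png',G)
"
```

```text
t 12.55 p [0.4542 0.232  0.1615] rv [-0.0036 -0.0017  0.0094] w 0.0685 F [0.7  0.29 0.47] d [ 0.0623 -0.144   0.0185]
[0.02, 0.0595, -0.0076, -0.0071, -0.0035, 0.0188, 0.8]
[0.0201, 0.0595, -0.0075, -0.0071, -0.0035, 0.0188, 0.8]
[0.0202, 0.0594, -0.0075, -0.0071, -0.0035, 0.0188, 0.8]
[0.0203, 0.0594, -0.0075, -0.0071, -0.0035, 0.0188, 0.8]
[0.0204, 0.0594, -0.0074, -0.0071, -0.0035, 0.0188, 0.8]
```

View pics/b5.png

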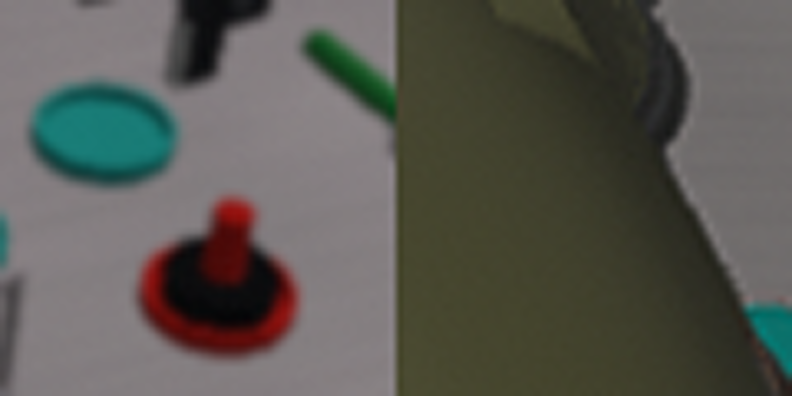

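Request:
{"name": "play_rows", "arguments": {"targets": [[[0.018,0.055,-0.008,0,0,0,0.8],[0.02,0.058,-0.006,0,0,0.03,0.8],[0.02,0.055,0,0,0,0.03,0.8],[0.02,0.05,0.002,0,0,0.03,0.8],[0.018,0.04,0.005,0,0,0,0.8],[0.012,0.02,0.005,0,0,0,0.8],[0.004,0.008,0.002,0,0,0,0.8],[0,0,0,0,0,0,0.8]]]}}

```text
time_s: 13.45
position: [0.522, 0.09, 0.1605]
ee_rot: [[0.997, 0.072, -0.001], [0.072, -0.997, 0.005], [-0.001, -0.005, -1.0]]
force: [-0.1, 0.6, 0.2]
gripper_width: 0.0682
```

```bash
python3 -c "
from plan import *
plan([.5165,.088,.15],.075,0.8,3)
S=cam('scene')
cv2.imwrite('pics/c1.png',cv2.resize(S['color'][120:220,230:350][:,:,::-1],None,fx=6,fy=6,interpolation=cv2.INTER_CUBIC))
"
```

```text
t 13.45 p [0.522  0.09   0.1605] rv [-0.0052  0.0006 -0.0029] w 0.0682 F [-0.14  0.59  0.24] d [-0.0055 -0.002  -0.0105]
[-0.0037, 0.0011, 0.007, -0.0175, 0.0018, -0.0097, 0.8]
[-0.0037, 0.0011, 0.007, -0.0175, 0.0018, -0.0097, 0.8]
[-0.0037, 0.001, 0.007, -0.0175, 0.0018, -0.0097, 0.8]
```

View pics/c1.png

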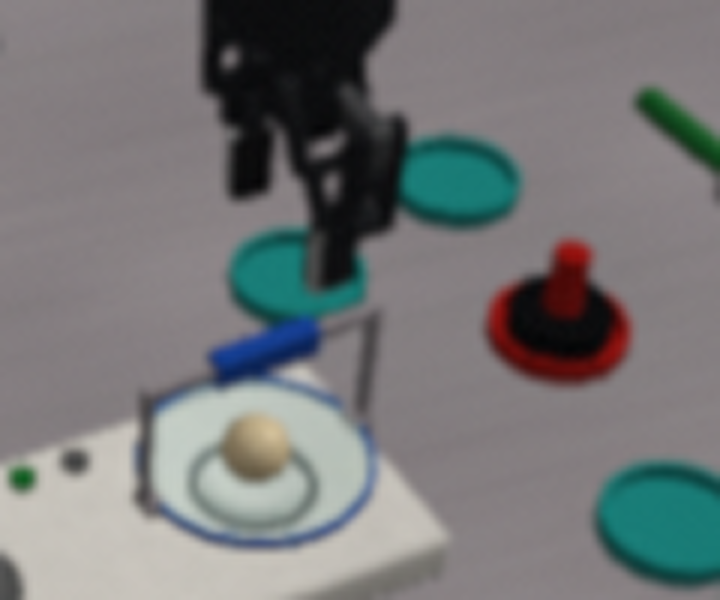

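Request:
{"name": "play_rows", "arguments": {"targets": [[[-0.004,0.002,0.01,-0.03,0,-0.03,0.8],[-0.003,0.001,0.025,0,0,-0.03,0.8],[-0.002,0.001,0.03,0,0,0,0.8],[0,0,0.025,0,0,0,0.7],[0,0,0.02,0,0,0,0.6],[0,0,0.01,0,0,0,0.5],[0,0,0,0,0,0,0.5]]]}}

```text
time_s: 14.2
position: [0.5136, 0.092, 0.0948]
ee_rot: [[0.996, 0.086, -0.003], [0.086, -0.996, 0.003], [-0.003, -0.003, -1.0]]
force: [0.2, -0.3, -0.3]
gripper_width: 0.0427
```

```bash
python3 -c "
from plan import *
plan([.5172,.088,.081],.08,0.4,3)
S=cam('scene')
cv2.imwrite('pics/c2.png',cv2.resize(S['color'][140:220,240:320][:,:,::-1],None,fx=7.5,fy=7.5,interpolation=cv2.INTER_CUBIC))
"
```

```text
t 14.2 p [0.5136 0.092  0.0948] rv [-0.0031  0.003   0.0059] w 0.0427 F [ 0.24 -0.29 -0.25] d [ 0.0036 -0.004  -0.0138]
[0.0022, 0.0029, 0.0092, -0.0105, 0.0098, 0.0198, 0.4]
[0.0022, 0.0029, 0.0092, -0.0105, 0.0098, 0.0198, 0.4]
[0.0022, 0.0029, 0.0092, -0.0105, 0.0098, 0.0198, 0.4]
```

View pics/c2.png

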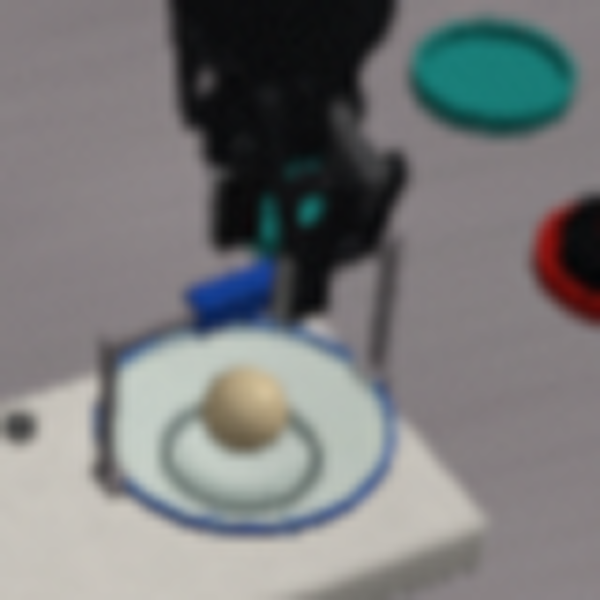

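Request:
{"name": "play_rows", "arguments": {"targets": [[[0.004,0.006,0.008,-0.03,0.03,0.05,0.5],[0.003,0.003,0.01,0,0,0,0.5],[0,0,0.008,0,0,0,0.5],[0,0,0,0,0,0,0.5]]]}}

```text
time_s: 14.65
position: [0.5195, 0.0877, 0.0826]
ee_rot: [[0.997, 0.08, 0.004], [0.08, -0.997, 0.0], [0.004, -0.0, -1.0]]
force: [-0.5, -0.6, 0.1]
gripper_width: 0.043
```

```bash
python3 -c "
from plan import *
plan([.5172,.087,.081],.08,0.4,3)
S=cam('scene')
cv2.imwrite('pics/c3.png',cv2.resize(S['color'][140:220,240:320][:,:,::-1],None,fx=7.5,fy=7.5,interpolation=cv2.INTER_CUBIC))
"
```

```text
t 14.65 p [0.5195 0.0877 0.0826] rv [-0.0001 -0.0036  0.0003] w 0.043 F [-0.53 -0.62  0.07] d [-0.0023 -0.0007 -0.0016]
[-0.0016, 0.0003, 0.001, -0.0004, -0.0121, 0.001, 0.4]
[-0.0016, 0.0003, 0.001, -0.0004, -0.0121, 0.001, 0.4]
[-0.0015, 0.0003, 0.001, -0.0004, -0.0121, 0.001, 0.4]
```

View pics/c3.png

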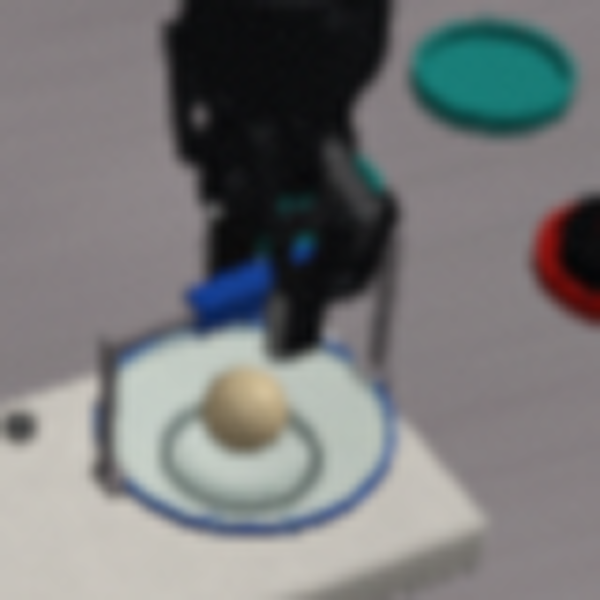

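```bash
python3 -c "
from plan import *
S=cam('scene')
for u,v in [(280,335),(290,342),(295,345),(310,340),(290,320),(215,300),(205,290)]:
  print(u,v,pd(S,240+u/7.5,140+v/7.5).round(3))
print((proj(S,[(.545,.088,.1),(.545,.077,.1),(.545,.099,.1),(.545,.088,.11)])-[240,140])*7.5)
"
```

```text
280 335 [0.547 0.086 0.126]
290 342 [0.554 0.087 0.128]
295 345 [0.556 0.088 0.127]
310 340 [0.554 0.096 0.126]
290 320 [0.555 0.085 0.141]
215 300 [0.523 0.07  0.129]
205 290 [0.52  0.067 0.132]
[[276.65638851 380.06939199]
 [250.68964279 386.97239667]
 [302.47180023 373.20672494]
 [278.55146893 361.00858145]]
```

Request:
{"name": "play_rows", "arguments": {"targets": [[[-0.004,0,0.006,0,-0.03,0,0.5],[-0.002,0,0.006,0,0,0,0.5],[0,0,0.003,0,0,0,0.4],[0,0,0,0,0,0,0.35]]]}}

```text
time_s: 15.15
position: [0.5167, 0.0876, 0.0753]
ee_rot: [[0.997, 0.08, 0.001], [0.08, -0.997, 0.0], [0.002, -0.0, -1.0]]
force: [-0.2, -0.1, 0.5]
gripper_width: 0.03
```

```bash
python3 -c "
from plan import *
plan([.5165,.087,.075],.08,0.4,3)
S=cam('scene')
cv2.imwrite('pics/c4.png',cv2.resize(S['color'][140:220,240:320][:,:,::-1],None,fx=7.5,fy=7.5,interpolation=cv2.INTER_CUBIC))
"
```

```text
t 15.15 p [0.5167 0.0876 0.0753] rv [-0.0002 -0.0015  0.0005] w 0.03 F [-0.18 -0.12  0.47] d [-0.0002 -0.0006 -0.0003]
[-0.0002, 0.0004, 0.0002, -0.0008, -0.005, 0.0015, 0.4]
[-0.0002, 0.0004, 0.0002, -0.0008, -0.005, 0.0015, 0.4]
[-0.0002, 0.0004, 0.0002, -0.0008, -0.005, 0.0015, 0.4]
```

View pics/c4.png

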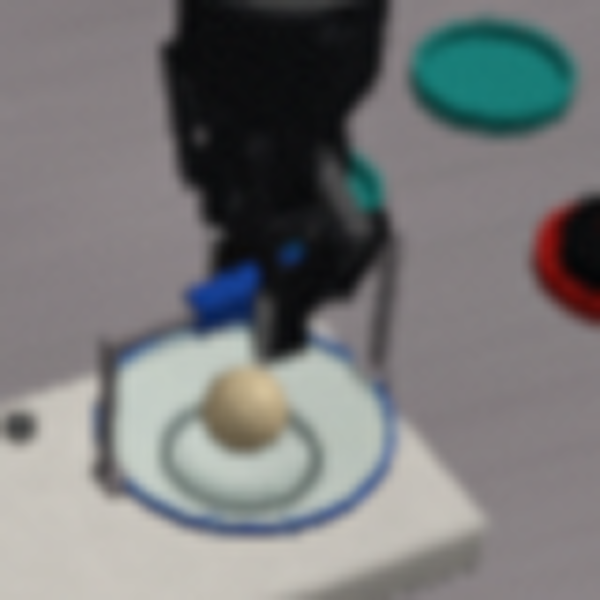

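The fingers straddle the bar with their tips above the egg at about (280,357), so I close in gradual steps.

Request:
{"name": "play_rows", "arguments": {"targets": [[[0,0,0,0,0,0,0.28],[0,0,0,0,0,0,0.24],[0,0,0,0,0,0,0.21],[0,0,0,0,0,0,0.19],[0,0,0,0,0,0,0.17],[0,0,0,0,0,0,0.15],[0,0,0,0,0,0,0.1],[0,0,0,0,0,0,0]]]}}

```text
time_s: 16.0
position: [0.5163, 0.0876, 0.0757]
ee_rot: [[0.997, 0.08, 0.001], [0.08, -0.997, 0.0], [0.001, -0.0, -1.0]]
force: [-0.2, -0.4, 0.4]
gripper_width: 0.0131
```

Request:
{"name": "play_rows", "arguments": {"targets": [[[0,0,0,0,0,0,0],[0,0,0,0,0,0,0],[0,0,0,0,0,0,0]]]}}

```text
time_s: 16.3
position: [0.5163, 0.0876, 0.0757]
ee_rot: [[0.997, 0.08, 0.001], [0.08, -0.997, 0.0], [0.001, -0.0, -1.0]]
force: [-1.4, -0.3, 0.8]
gripper_width: 0.013
```

```bash
python3 -c "
from plan import *
plan([.5165,.087,.075],.08,0.4,1)
S=cam('scene')
cv2.imwrite('pics/c5.png',cv2.resize(S['color'][140:220,240:320][:,:,::-1],None,fx=7.5,fy=7.5,interpolation=cv2.INTER_CUBIC))
"
```

```text
t 16.3 p [0.5163 0.0876 0.0757] rv [-0.0003 -0.001   0.0005] w 0.013 F [-1.43 -0.35  0.76] d [ 0.0002 -0.0006 -0.0007]
[0.0002, 0.0012, 0.0014, -0.0032, -0.0101, 0.0051, 0.4]
```

View pics/c5.png

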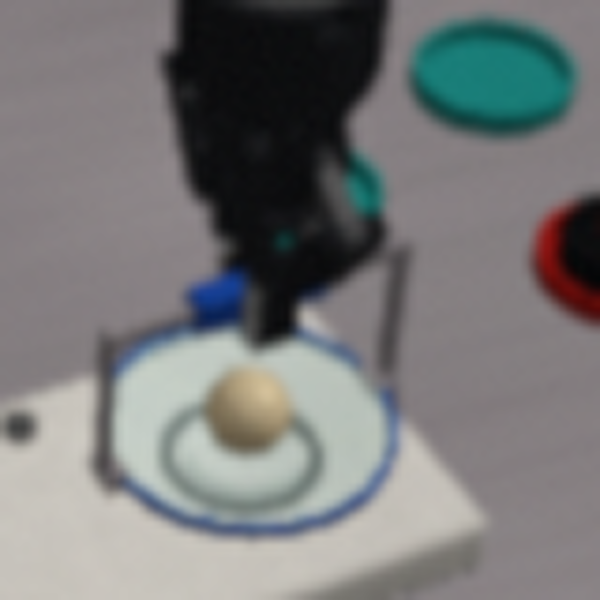

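Request:
{"name": "play_rows", "arguments": {"targets": [[[0,0,-0.002,0,0,0,0],[0,0,-0.005,0,0,0,0],[0,0,-0.008,0,0,0,0],[0,0,-0.011,0,0,0,0],[0,0,-0.013,0,0,0,0],[0,0,-0.012,0,0,0,0],[0,0,-0.008,0,0,0,0],[0,0,-0.004,0,0,0,0]]]}}

```text
time_s: 17.15
position: [0.5159, 0.0875, 0.109]
ee_rot: [[0.997, 0.08, -0.0], [0.08, -0.997, 0.0], [-0.0, -0.0, -1.0]]
force: [-0.0, 0.1, -2.4]
gripper_width: 0.0133
```

```bash
python3 -c "
from plan import *
plan([.5165,.087,.145],.08,0,1)
S=cam('scene')
cv2.imwrite('pics/c6.png',cv2.resize(S['color'][110:210,220:320][:,:,::-1],None,fx=6,fy=6,interpolation=cv2.INTER_CUBIC))
"
```

```text
t 17.15 p [0.5159 0.0875 0.109 ] rv [-0.0001  0.0002  0.0005] w 0.0133 F [-0.05  0.14 -2.44] d [ 0.0006 -0.0005  0.036 ]
[0.0012, 0.0011, -0.0719, -0.0013, 0.0018, 0.005, 0]
```

View pics/c6.png

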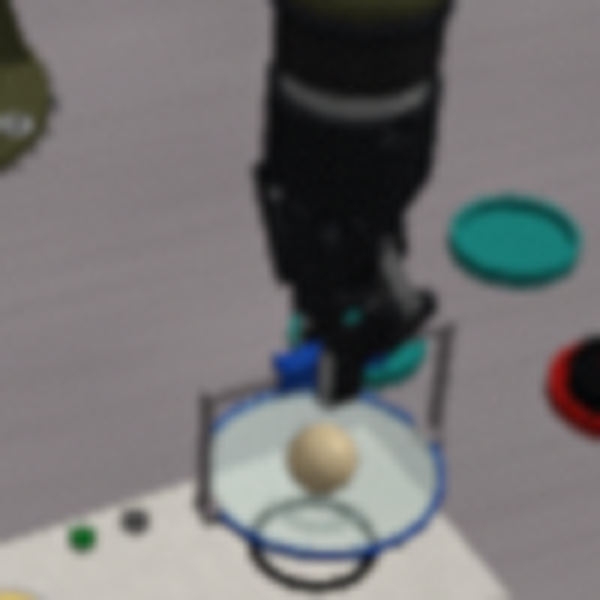

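Request:
{"name": "play_rows", "arguments": {"targets": [[[0,0,-0.004,0,0,0,0],[0,0,-0.008,0,0,0,0],[0,0,-0.012,0,0,0,0],[0,0,-0.015,0,0,0,0],[0,0,-0.014,0,0,0,0],[0,0,-0.01,0,0,0,0],[0,0,-0.006,0,0,0,0],[0,0,-0.002,0,0,0,0]]]}}

```text
time_s: 18.0
position: [0.516, 0.0875, 0.148]
ee_rot: [[0.997, 0.08, 0.0], [0.08, -0.997, 0.0], [0.0, -0.0, -1.0]]
force: [-0.2, -0.0, -3.0]
gripper_width: 0.0131
```

```bash
python3 -c "
from plan import *
plan([.5300,-.082,.145],.08,0,40,'s')
S=cam('scene');T=cam('top')
m=lambda c,b:(lambda w:mom(w)[:2])(1.0*((c['color'][...,0].astype(int)-c['color'][...,2]>60)&(c['color'][...,1].astype(int)-c['color'][...,2]>30))*b)
b=np.zeros((384,512));b[190:230,205:240]=1
u=m(S,b);print('lamp scene',u,pz(S,*u,.052)); 
b=np.zeros((384,512));b[170:205,265:300]=1
u=m(T,b);print('lamp top',u,pz(T,*u,.052))
cv2.imwrite('pics/c7.png',cv2.resize(S['color'][110:210,220:320][:,:,::-1],None,fx=6,fy=6,interpolation=cv2.INTER_CUBIC))
"
```

```text
t 18.0 p [0.516  0.0875 0.148 ] rv [-0.0001 -0.0003  0.0005] w 0.0131 F [-0.2  -0.01 -2.96] d [ 0.014  -0.1695 -0.003 ]
[0.0, 0.0006, 0.0, -0.0, -0.0, 0.0, 0]
[0.0, 0.0018, 0.0, -0.0, -0.0, 0.0, 0]
[0.0, 0.003, 0.0001, -0.0, -0.0, 0.0, 0]
[0.0, 0.0041, 0.0001, -0.0, -0.0, 0.0001, 0]
[0.0, 0.0051, 0.0001, -0.0, -0.0, 0.0001, 0]
[0.0, 0.006, 0.0001, -0.0, -0.0001, 0.0001, 0]
[0.0, 0.0069, 0.0001, -0.0, -0.0001, 0.0001, 0]
[0.0, 0.0078, 0.0001, -0.0, -0.0001, 0.0001, 0]
lamp scene (np.float64(220.73737373737373), np.float64(213.25252525252526)) [ 0.52898669 -0.07921754  0.052     ]
lamp top (np.float64(280.8767123287671), np.float64(187.35616438356163)) [ 0.52761622 -0.08333883  0.052     ]
```

View pics/c7.png

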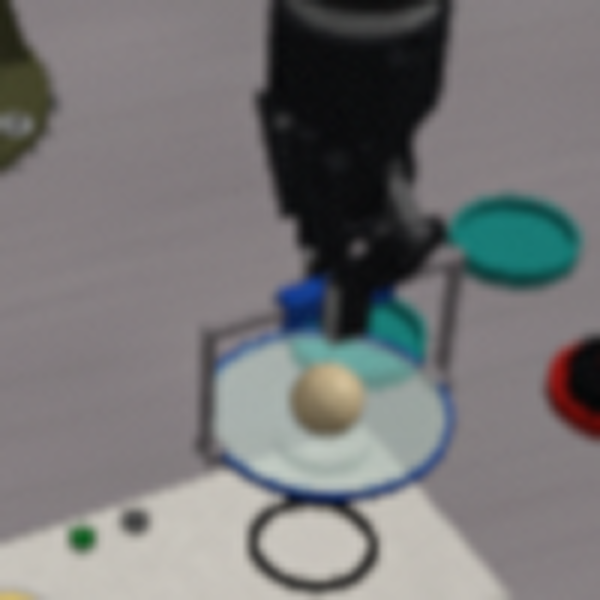

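Request:
{"name": "play_rows", "arguments": {"targets": [[[0,0.001,0,0,0,0,0],[0,0.002,0,0,0,0,0],[0,0.003,0,0,0,0,0],[0,0.004,0,0,0,0,0],[0,0.005,0,0,0,0,0],[0,0.006,0,0,0,0,0],[0,0.007,0,0,0,0,0],[0,0.008,0,0,0,0,0]]]}}

```text
time_s: 18.9
position: [0.5164, 0.0681, 0.1464]
ee_rot: [[0.997, 0.081, -0.002], [0.081, -0.997, -0.0], [-0.002, 0.0, -1.0]]
force: [-0.8, -0.9, -3.4]
gripper_width: 0.0126
```

Request:
{"name": "play_rows", "arguments": {"targets": [[[0,0.009,0,0,0,0,0],[0,0.01,0,0,0,0,0],[0,0.01,0,0,0,0,0],[0,0.011,0,0,0,0,0],[0,0.011,0,0,0,0,0],[0,0.011,0,0,0,0,0],[0,0.011,0,0,0,0,0],[0,0.011,0,0,0,0,0]]]}}

```text
time_s: 19.7
position: [0.5201, 0.0221, 0.1465]
ee_rot: [[0.997, 0.08, -0.002], [0.08, -0.997, -0.001], [-0.002, 0.0, -1.0]]
force: [0.3, 0.2, -2.5]
gripper_width: 0.013
```

Request:
{"name": "play_rows", "arguments": {"targets": [[[0,0.011,0,0,0,0,0],[0,0.011,0,0,0,0,0],[0,0.011,0,0,0,0,0],[0,0.011,0,0,0,0,0],[0,0.011,0,0,0,0,0],[0,0.011,0,0,0,0,0],[0,0.011,0,0,0,0,0],[0,0.011,0,0,0,0,0]]]}}

```text
time_s: 20.5
position: [0.5239, -0.0258, 0.1465]
ee_rot: [[0.997, 0.08, -0.002], [0.08, -0.997, -0.001], [-0.002, 0.0, -1.0]]
force: [0.8, -0.0, -2.9]
gripper_width: 0.0129
```

Request:
{"name": "play_rows", "arguments": {"targets": [[[0,0.011,0,0,0,0,0],[0,0.011,0,0,0,0,0],[0,0.011,0,0,0,0,0],[0,0.011,0,0,0,0,0],[0,0.011,0,0,0,0,0],[0,0.01,0,0,0,0,0],[0,0.009,0,0,0,0,0],[0,0.008,0,0,0,0,0]]]}}

```text
time_s: 21.3
position: [0.5275, -0.0707, 0.1465]
ee_rot: [[0.997, 0.08, -0.002], [0.08, -0.997, -0.001], [-0.002, 0.0, -1.0]]
force: [-0.7, 0.3, -2.9]
gripper_width: 0.0129
```

Request:
{"name": "play_rows", "arguments": {"targets": [[[0,0.006,0,0,0,0,0],[0,0.005,0,0,0,0,0],[0,0.004,0,0,0,0,0],[0,0.002,0,0,0,0,0],[0,0.001,0,0,0,0,0],[0,0,0,0,0,0,0],[0,0,0,0,0,0,0],[0,0,0,0,0,0,0]]]}}

```text
time_s: 22.1
position: [0.5283, -0.0804, 0.1464]
ee_rot: [[0.997, 0.08, -0.002], [0.08, -0.997, -0.0], [-0.002, 0.0, -1.0]]
force: [0.1, -0.6, -2.2]
gripper_width: 0.0131
```

```bash
python3 -c "
from plan import *
plan([.5290,-.081,.1465],.08+np.pi/2,0,40,'s',0,3);print(robot.sense()['q'])
S=cam('scene')
cv2.imwrite('pics/c8.png',cv2.resize(S['color'][120:240,170:290][:,:,::-1],None,fx=5,fy=5,interpolation=cv2.INTER_CUBIC))
"
```

```text
t 22.1 p [ 0.5283 -0.0804  0.1464] rv [-0.0018  0.0019 -1.5707] w 0.0131 F [ 0.05 -0.62 -2.19] d [ 0.0007 -0.0006  0.0001]
[0.0, 0.0, -0.0, -0.0, 0.0, -0.029, 0]
[0.0, 0.0, -0.0, -0.0001, 0.0001, -0.0849, 0]
[0.0, 0.0, -0.0, -0.0002, 0.0002, -0.1379, 0]
[-1.50605955e-01  2.23698342e-01 -2.99042614e-01  1.05030169e+00
 -5.84813517e-04  1.34005917e+00]
```

View pics/c8.png

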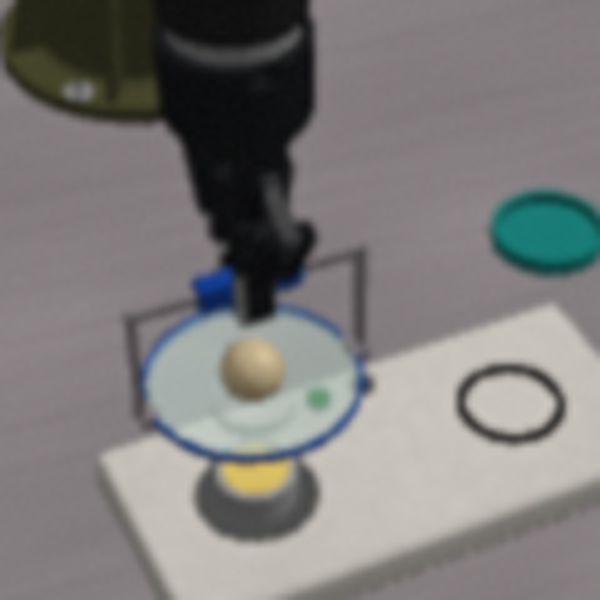

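Request:
{"name": "play_rows", "arguments": {"targets": [[[0,0,0,0,0,-0.05,0],[0,0,0,0,0,-0.1,0],[0,0,0,0,0,-0.15,0],[0,0,0,0,0,-0.2,0],[0,0,0,0,0,-0.25,0],[0,0,0,0,0,-0.3,0],[0,0,0,0,0,-0.35,0],[0,0,0,0,0,-0.4,0]]]}}

```text
time_s: 22.95
position: [0.5283, -0.0802, 0.1465]
ee_rot: [[0.963, 0.271, -0.002], [0.271, -0.963, -0.0], [-0.002, -0.0, -1.0]]
force: [0.0, -0.4, -2.1]
gripper_width: 0.0129
```

Request:
{"name": "play_rows", "arguments": {"targets": [[[0,0,0,0,0,-0.45,0],[0,0,0,0,0,-0.5,0],[0,0,0,0,0,-0.5,0],[0,0,0,0,0,-0.5,0],[0,0,0,0,0,-0.5,0],[0,0,0,0,0,-0.5,0],[0,0,0,0,0,-0.5,0],[0,0,0,0,0,-0.5,0]]]}}

```text
time_s: 23.75
position: [0.5283, -0.0802, 0.1465]
ee_rot: [[0.768, 0.641, -0.002], [0.641, -0.768, -0.0], [-0.002, -0.001, -1.0]]
force: [-0.3, 0.3, -2.2]
gripper_width: 0.0133
```

Request:
{"name": "play_rows", "arguments": {"targets": [[[0,0,0,0,0,-0.5,0],[0,0,0,0,0,-0.5,0],[0,0,0,0,0,-0.5,0],[0,0,0,0,0,-0.5,0],[0,0,0,0,0,-0.5,0],[0,0,0,0,0,-0.5,0],[0,0,0,0,0,-0.5,0],[0,0,0,0,0,-0.5,0]]]}}

```text
time_s: 24.55
position: [0.5283, -0.0803, 0.1464]
ee_rot: [[0.433, 0.901, -0.002], [0.901, -0.433, -0.0], [-0.001, -0.002, -1.0]]
force: [-0.5, 0.4, -3.1]
gripper_width: 0.0128
```

Request:
{"name": "play_rows", "arguments": {"targets": [[[0,0,0,0,0,-0.5,0],[0,0,0,0,0,-0.5,0],[0,0,0,0,0,-0.5,0],[0,0,0,0,0,-0.5,0],[0,0,0,0,0,-0.5,0],[0,0,0,0,0,-0.5,0],[0,0,0,0,0,-0.45,0],[0,0,0,0,0,-0.4,0]]]}}

```text
time_s: 25.35
position: [0.5283, -0.0804, 0.1465]
ee_rot: [[0.037, 0.999, -0.002], [0.999, -0.037, -0.0], [-0.0, -0.002, -1.0]]
force: [-0.5, -0.6, -2.2]
gripper_width: 0.0132
```

Request:
{"name": "play_rows", "arguments": {"targets": [[[0,0,0,0,0,-0.35,0],[0,0,0,0,0,-0.3,0],[0,0,0,0,0,-0.25,0],[0,0,0,0,0,-0.2,0],[0,0,0,0,0,-0.1,0],[0,0,0,0,0,-0.05,0],[0,0,0,0,0,0,0],[0,0,0,0,0,0,0]]]}}

```text
time_s: 26.15
position: [0.5283, -0.0804, 0.1464]
ee_rot: [[-0.1, 0.995, -0.002], [0.995, 0.1, -0.0], [0.0, -0.002, -1.0]]
force: [-0.3, 0.2, -3.0]
gripper_width: 0.0127
```

```bash
python3 -c "
from plan import *
plan([.5290,-.081,.1465],.08+np.pi/2,0,4)
S=cam('scene');T=cam('top')
P=cloud(S)
def blue(c,b):
  I=c['color'].astype(int);m=(I[...,2]-np.maximum(I[...,0],I[...,1])>25);q=np.zeros_like(m);q[b[1]:b[3],b[0]:b[2]]=1;return m&q
m=blue(S,(190,140,260,225));Q=P[m]; R=Q[(Q[:,2]<.16)];print(len(R),R.min(0),R.max(0),np.median(R,0))
m=blue(T,(255,150,320,215));v,u=np.nonzero(m);print('top',len(u),(u.min(),u.max(),v.min(),v.max()) if len(u) else 0)
cv2.imwrite('pics/c9.png',cv2.resize(np.hstack([S['color'][120:240,170:290],T['color'][130:250,220:340]])[:,:,::-1],None,fx=3.3,fy=3.3,interpolation=cv2.INTER_CUBIC))
"
```

```text
t 26.15 p [ 0.5283 -0.0804  0.1464] rv [-0.0023  0.      0.0202] w 0.0127 F [-0.25  0.22 -2.96] d [ 0.0007 -0.0006  0.0001]
[-0.0003, 0.0003, -0.0, -0.0058, 0.0, 0.0505, 0]
[-0.0003, 0.0003, -0.0, -0.0058, 0.0, 0.0505, 0]
[-0.0003, 0.0003, -0.0, -0.0058, 0.0, 0.0505, 0]
[-0.0003, 0.0003, -0.0, -0.0058, 0.0, 0.0505, 0]
120 [ 0.27789841 -0.13955526 -0.00333563] [0.58629491 0.02967304 0.12644264] [ 0.52946152 -0.08352432  0.12299807]
top 5 (np.int64(265), np.int64(270), np.int64(172), np.int64(186))
```

View pics/c9.png

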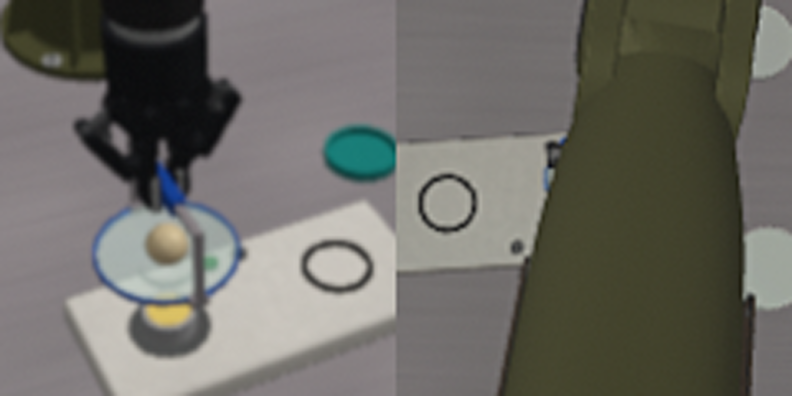

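```bash
python3 -c "
from plan import *
S=cam('scene');P=cloud(S)
I=S['color'].astype(int);m=(I[...,2]-np.maximum(I[...,0],I[...,1])>20);q=np.zeros_like(m);q[170:215,192:248]=1;m&=q
Q=P[m];Q=Q[(Q[:,2]>.1)&(Q[:,2]<.16)]
for k in range(4):
  A=np.c_[Q[:,:2],np.ones(len(Q))];c=np.linalg.lstsq(A,Q[:,2],rcond=None)[0];r=Q[:,2]-A@c;Q=Q[abs(r)<max(.004,1.5*r.std())]
print(len(Q),c,r.std())
f=least_squares(lambda p:np.hypot(Q[:,0]-p[0],Q[:,1]-p[1])-p[2],[.53,-.08,.06],loss='soft_l1',f_scale=.003);print(f.x)
# egg
h=(I[...,0]-I[...,2]>30)&(I[...,0]>120);q[:]=0;q[183:204,208:234]=1;h&=q&(P[...,2]>.1);E=P[h];print('egg',len(E),E.min(0),E.max(0),np.median(E,0))
v,u=np.nonzero(h);print(u.mean(),v.mean(),proj(S,[f.x[0],f.x[1],.130]),proj(S,[.5283,-.0804,.130]))
cv2.imwrite('pics/d1.png',cv2.resize(S['color'][160:225,185:255][:,:,::-1],None,fx=9,fy=9,interpolation=cv2.INTER_CUBIC))
"
```

```text
120 [-0.00203795  0.00390727  0.12466293] 0.001307048988215224
[ 0.529094   -0.0785385   0.05927302]
egg 91 [ 0.497604   -0.09322449  0.11752856] [ 0.54784341 -0.05945808  0.14700148] [ 0.53573887 -0.07829277  0.14075622]
220.8131868131868 192.3956043956044 [[219.9301374  193.63537431]] [[219.18962468 193.61359122]]
```

View pics/d1.png

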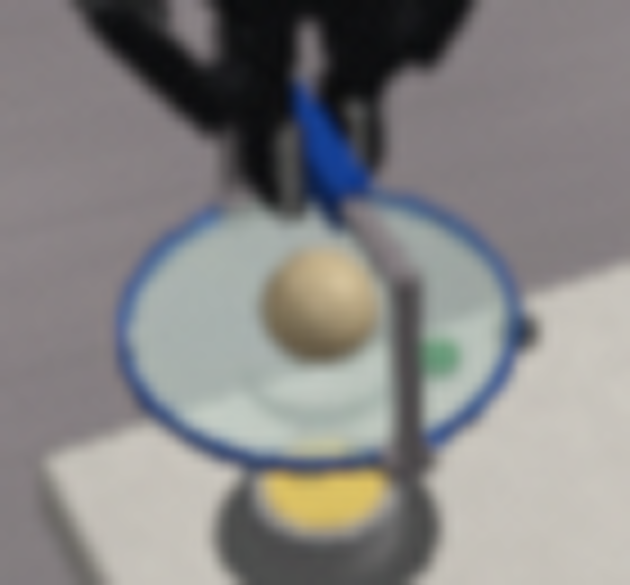

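```bash
python3 -c "
from plan import *
S=cam('scene')
for u,v in [(403,330),(403,370),(405,410),(404,300),(410,350),(325,150),(350,180)]:
  p=pd(S,185+u/9,160+v/9);print(u,v,p.round(3),np.degrees(np.arctan2(p[1]+.0785,p[0]-.529)).round(1))
s=robot.sense();print(s['time_s'],s['position'],s['force'],np.abs(s['joint_vel']).max())
"
```

```text
403 330 [ 0.596 -0.073  0.177] 5.0
403 370 [ 0.594 -0.072  0.159] 5.3
405 410 [ 0.594 -0.072  0.143] 5.7
404 300 [ 0.595 -0.072  0.187] 5.8
410 350 [ 0.595 -0.07   0.167] 6.9
325 150 [ 0.543 -0.077  0.202] 6.6
350 180 [ 0.556 -0.074  0.201] 9.3
26.35 [ 0.52828853 -0.08042226  0.14643758] [ 0.23986002 -0.32659427 -3.20163513] 0.0017610910501583477
```

Request:
{"name": "play_rows", "arguments": {"targets": [[[0,0,0,0,0,0,0],[0,0,0,0,0,0,0],[0,0,0,0,0,0,0]]]}}

```text
time_s: 26.65
position: [0.5283, -0.0805, 0.1464]
ee_rot: [[-0.1, 0.995, -0.002], [0.995, 0.1, -0.0], [-0.0, -0.002, -1.0]]
force: [0.6, 0.8, -2.2]
gripper_width: 0.0131
```

```bash
python3 -c "
from plan import *
S=cam('scene');T=cam('top')
for b,nm in(((215,200,0),'x'),): pass
w=mask(S,'red',(303,140,342,190));print('cup+knob',mom(w)[:2]);P=cloud(S)
m=(w>.3)&(P[...,2]>.03);Q=P[m];print('knob',len(Q),Q.min(0).round(3),Q.max(0).round(3))
m=(w>.3)&(P[...,2]<.02);Q=P[m];print('cup',len(Q),Q.min(0).round(3),Q.max(0).round(3))
cv2.imwrite('pics/e1.png',np.hstack([S['color'][60:320,60:440]])[:,:,::-1])
"
```

```text
cup+knob (np.float64(323.04319108609496), np.float64(173.04353569582443))
knob 67 [0.429 0.306 0.031] [0.451 0.325 0.066]
cup 185 [ 0.355  0.274 -0.003] [0.482 0.381 0.019]
```

View pics/e1.png

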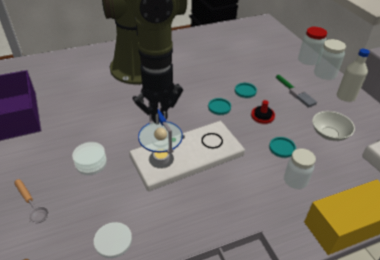

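```bash
python3 -c "
from bench import robot
print(robot.job_done())"
```

```text
the job is handed in; nothing more can be done
None
```

I put the dust cap in the red cup and let go of it. The egg dish is held level over the bare lamp, a quarter turn round, and I handed the job in at about 26.7 s. No verdict was reported.

**Last checks:**
- **Dish position:** the rim centre is within about 2 mm of the lamp axis. By calculation the underside is about 5 cm above the lamp; it was not measured directly.
- **Dish attitude:** the rim is level to about 0.005 rad and the handle is about 1–2° from square across the candler. The arm was still.
- **Egg:** about 1 pixel (some 4 mm) from the middle of the dish.
- **Cap:** its knob top reads about 65 mm against 63 mm expected, so it sits flat in the cup. I did not re-measure how well it is centred after letting go; its play in the cup limits that to 5.5 mm.
- **Bystanders:** they look undisturbed in the last scene picture; I did not measure them one by one.

**Disagreements:**
- **Fingertip height:** the camera showed the fingertips about 20–30 mm higher than the reported TCP height. I set both grasp heights by the camera, and both held.
- **Cameras:** the two cameras differ by 4–7 mm in y. I used averages and relative measurements.

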